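# Hook the chip cutter's return spring onto its anchor post

### The job

The return spring of the chip cutter has come off. With the spring puller from its wooden stand, draw the hook end of the spring out past the anchor post, lay the hook's straight side gently against the post and ease it back until the post sits in the bend and carries the spring; do not let it snap, do not press hard on the post, and do not stretch the spring more than 52 mm. Then put the puller back in its stand, fully home and upright, keep the gripper itself off the spring, and leave the candle where it stands.

Things in the scene. Friction and masses are not known exactly. Their poses are not given: they have to be found in the camera images.
- press: Low chip cutter, fixed to the worktop: aluminium bed 150 x 250 mm (x, y), bed top at 22 mm, nothing higher than 75 mm. Origin on the worktop under its centre; x points to its back, y along it to the cutting grid. Its white pusher holds a slotted steel arm (30 mm wide, top at 30 mm) reaching to the front; on it the upright steel anchor post, 8 mm thick, top at 64 mm (17 mm nut, top at 35 mm).
- post_slot (a point): Middle of the slot in which the anchor post is clamped, at the height of the spring's wire (52 mm above the worktop). The slot runs along the cutter's x. The post stands anywhere within 14 mm either way of this point along the slot (different each time, not reported: find it by touch or sight); across the slot it is exact.
- spring_mount: Fixed foot of the spring, with the whole spring on it. Origin on the upright swivel axis, 22 mm above the worktop; its x points along the cutter's y at the middle of the slot, 113 to 121 mm away; its y points to the cutter's front. The spring turns on the swivel and stays level: all wire of its hook lies in one plane 52 mm above the worktop.
- swivel (a joint): Turn of the spring about the swivel axis, rad: 0 when it points at the middle of the slot, positive when swung to the cutter's front (anticlockwise from above). Slight friction: it stays where it is left. Starts 0.36 to 0.48, range -0.3 to 0.9.
- spring_hook (a joint): Stretch of the spring, m: 0 slack (as at the start), grows as the hook end is drawn straight away from the swivel axis; 250 N/m, end of travel 0.060. With the hook on the post it is 0.018 to 0.026; to let the post into the mouth it must be about 23 mm more.
- hook_mouth (a point): Middle of the hook's mouth, 72 mm from the swivel axis when slack (add the stretch), on the spring's line. Flat hook of 4 mm steel wire. Its straight shank runs 7.5 mm to the front of the spring's line, 61 to 93 mm from the axis. The mouth is open to the back between 61 and 83 mm (turned-out tip of the return leg); the post passes in here, 4 mm either way, until the shank lies on it.
- hook_bend (a point): Where the post's centre lies when hooked on: on the spring's line, 95 mm from the swivel axis when slack (add the stretch). The bend is round, 11 mm wide inside, open towards the swivel between the shank (front) and the 10 mm long return leg (back). With the shank against the post the post's centre is 1.5 mm to the front of the spring's line.
- pull_loop (a point): Centre of the ring for the puller at the very end of the spring, beyond the hook, 110 mm from the swivel axis when slack (add the stretch): 14 mm inner diameter, 4 mm wire, lies level at 52 mm above the worktop, open from above.
- puller: The spring puller, loose, 63 to 126 g, 104 mm tall: square dark wooden handle 24 x 24 mm, its faces square to this body's x and y, 41 to 95 mm above the tip (domed end on top); steel guard disc 28 mm wide at 36 to 41 mm; below it a 6 mm rod with an 8 mm ball at its tip. Origin at the tip, z up along the tool.
- puller_grip (a point): Centre of the puller's handle, 68 mm above its tip.
- puller_tip (a point): Lowest point of the puller's ball tip. When it is in the pull loop, the tip is best 12 mm below the ring's plane, 40 mm above the worktop. The tool can turn a little in the grip under the spring's pull.
- stand_hole (a point): Mouth of the hole in the light wooden stand, 50 mm above the worktop, fixed; block 62 x 62 mm on a 78 mm foot; hole 13 mm wide with a 3 mm chamfer, 42 mm deep. The puller stands in it on its guard disc, tip 36 mm below the mouth, handle centre 82 mm above the worktop. The stand is left or right of the cutter.
- candle: Clear glass with a candle, 76 mm wide, 90 mm tall, loose, stands on the other side of the cutter; origin under its centre.
Mind the look-alikes: they are no part of the job. Of the things like the puller, leave any that is blue; of the rest the smaller one is meant.

How it is judged:
On the way, in this order (a step that is already met when the one before it is completed fails the run):
1. the spring is stretched by more than 34 mm with the puller (value of joint spring_hook above 0.034 m and contact force between puller and spring_mount above 3 N), for 0.2 s.
2. the hook is on the post, which carries the spring, and the puller is free of load (value of joint spring_hook between 0.014 and 0.03 m and value of joint swivel between -0.18 and 0.18 rad and contact force between spring_mount and press above 3 N and contact force between puller and spring_mount below 0.5 N), for 0.2 s.
At the end, for the whole second after the job is handed in: The post carries the spring with more than 3 N, stretched 14 to 30 mm and within 0.18 rad of the slot's middle, at rest; the puller stands released in its stand, tip at least 32 mm below the hole's mouth, handle within 8 mm of the hole's axis, tilted less than 0.12 rad (value of joint spring_hook between 0.014 and 0.03 m and value of joint swivel between -0.18 and 0.18 rad and contact force between spring_mount and press above 3 N and velocity of joint spring_hook below 0.01 m/s and horizontal distance between puller_grip and stand_hole below 0.008 m and z of puller_tip in the frame of stand_hole below -0.032 m and angle between puller's own z axis and vertical below 0.12 rad and linear speed of puller below 0.02 m/s and contact force between the fingers and puller below 0.1 N); the robot touches nothing.
It fails at once if the spring is stretched beyond 56 mm (value of joint spring_hook above 0.056 m).
It fails at once if hook and post press on each other with more than 12 N (shoved or snapped) (contact force between spring_mount and press above 12 N).
It fails at once if the puller presses on the cutter with more than 15 N or on the spring with more than 22 N (contact force between puller and press above 15 N or contact force between puller and spring_mount above 22 N).
It fails at once if the gripper touches the spring (contact force between any of the fingers, the arm and spring_mount above 1 N).
It fails at once if the candle is shifted by more than 20 mm or tipped (distance of candle from where it was at the start of the episode above 0.02 m or angle between candle's own z axis and vertical above 0.3 rad).
It also fails if it takes over 69 s, if anything falls off the work surface, if the arm or the gripper's body presses on something with over 40 N, if the wrist force passes 120 N, or if a joint passes its speed limit or range.

### The arm

A 6-joint arm with a two-finger parallel gripper is mounted at the origin on a cart in front of the work surface, level with it; the furniture and walls round the work are solid. World frame = base frame: x ahead of the robot, y to its left, z up, the work surface at z = 0. Lengths are in m, angles in rad, forces in N, time in s.
With the tool pointing down it reaches from about 0.275 to 1 m from the base axis. Payload 8.4 kg.
Tool frame: the origin (TCP) lies midway between the tips of the shut fingers; the grasp point (between the pads) lies 19 mm behind it; z points along the fingers, y is the direction in which the jaws open and shut (so a half turn about z gives the same grasp; the last joint's range is limited). The gripper opens to 85 mm and grips with 20 to 120 N. Pads are 22 mm wide; open, the fingers measure 114 mm over their backs; the gripper's body (76 mm by 85 mm) begins 54 mm behind the grasp point. The pads swing forward as they close: fully open they stand 13 mm farther back than shut.
Start: joints at [1.27, 0.353, 1.633, -0, 1.155, -0.002], TCP at [0.184, 0.597, 0.231] pointing down, gripper open.
Joint ranges: [-2.63, 2.63], [-0.92, 2.1], [0.06, 2.66], [-1.3, 4.44], [0, 2.69], [-3.02, 3.02]. Speed limits (rad/s): [2.22, 2.22, 2.79, 3.14, 3.14, 3.14].

### API

Orientations are given as a unit quaternion [x, y, z, w].
In Python, from station import robot gives the robot as it stands.
- The arm moves only by the tool carry_out, never from a script. Its argument "deltas" is a list of rows, each a list of 3 entries, a list of its own where there are three numbers: the closure in counts, from 0 (fully open) to 255 (shut), then the shift along the tool's x, y, z in m, then the turn, a rotation vector about the tool's x, y, z in rad. In form: [[claw, [tx, ty, tz], [rx, ry, rz]], ...]. A call has 1 to 12 rows; each row shifts and turns the commanded pose from where the row before left it, along the tool's axes as they then stand; what a row does not reach is not made up. A row lasts 1/12 s, in which the tool goes at most 41.7 mm and 7.16 degrees, less where a joint would pass 70% of its speed; a pose out of reach is approached as far as the arm can. A call with a gripper value outside its range is refused whole. The fingers move at their own pace and stop on an object; the grip force is fixed at half the most. Time passes only in rows, so rows that do not move let the fingers close. It gives the time, the measured TCP pose, the force and the opening at its end, in the units of the state.
- robot.observe(): the state, without advancing time (a new reading comes with each control period).
- robot.grab_frame(name): name is "side" or "top"; returns a dict with "img" (480x640x3 uint8, blue, green, red), "range_z" (480x640 float32, m along the optical axis (not along the pixel's ray), 0 where there is no reading), "fx", "fy", "cx", "cy" (pixels), "k1" (the pictures are not rectified: a ray, as slopes to the right and down, at radius r is drawn at 1 + k1 r^2 times it, then the intrinsics apply), "T" (4x4, takes a point from camera to world coordinates). Camera axes: x right, y down, z forward; pixel columns grow to the right and rows downward; lengths in m; the calibration is good to about 2 mm. A picture is of the moment at which its call begins.
- robot.close_job(): hands the job in, once; it reports no verdict.
The state is a dict: "time_s": time; "q": joint angles; "qvel": joint speeds; "effort": joint torques, N m; "tcp_pos": TCP position; "eef_rot": TCP orientation; "ft_force": force on the tool from outside, world axes, zero at the start; "ft_torque": the same for the moment, N m; "width": finger opening in m.
Only numpy, scipy, OpenCV 4.12 (cv2) and the standard library are available. Lean on these libraries where they do the work, as an engineer would, in place of code of your own. Each camera call takes 0.05 s, during which the arm holds its last target.

## Working session

There is one attempt and no reset: what is moved stays moved. The work goes in short steps, Python scripts to look and compute and a tool call to move; the robot and the scene stay as the last step left them, time stands still between calls to the robot, and variables do not carry over. Pictures are saved under pics/ and viewed, and the job is handed in when it is done.

Besides the shell and the picture viewer there is one more tool, called after "Call:" as name(argument=value, ...), one argument or row to a line, values as JSON. carry_out: Moves the arm, as the interface text tells. Its arguments: {"type":"object","properties":{"deltas":{"type":"array","items":{"type":"array"}}},"required":["deltas"]}

```bash
ls; mkdir -p pics; python3 - <<'E'
from station import robot
import cv2,numpy as np
s=robot.observe();print(s)
for n in("side","top"):
    f=robot.grab_frame(n);cv2.imwrite(f"pics/{n}0.png",f["img"]);np.savez(f"{n}0.npz",**f)
    print(n,f["fx"],f["fy"],f["cx"],f["cy"],f["k1"],f["T"].round(4).tolist())
E
```

```text
pics
{'time_s': 0.0, 'q': array([ 1.26959126e+00,  3.53683381e-01,  1.63410820e+00, -5.98995268e-06,
        1.15518730e+00, -2.38638283e-03]), 'qvel': array([ 2.79926719e-03,  1.02467315e-05, -9.21089351e-04, -6.75216878e-05,
        7.98650910e-04, -8.66949817e-04]), 'effort': array([-2.59026347e-04, -6.05253196e+01, -3.42063224e+01, -3.15538819e-05,
        9.44662490e-03, -1.34762396e-05]), 'tcp_pos': array([0.18385225, 0.59686707, 0.23055076]), 'eef_rot': array([ 1.48852846e-01,  9.88859115e-01, -6.85559858e-04, -1.02100737e-04]), 'ft_force': array([-0.34086925,  0.73257487,  1.06168647]), 'ft_torque': array([0.02512142, 0.03770867, 0.01137823]), 'width': 0.085147228185343}
side 482.36098510559606 482.36098510559606 326.4828622445704 231.31636901461258 -0.010725399630597035 [[-0.9936, -0.0516, 0.1, 0.4182], [-0.1125, 0.4486, -0.8866, 0.7723], [0.001, -0.8923, -0.4515, 0.4861], [0.0, 0.0, 0.0, 1.0]]
top 549.0335920760592 549.0335920760592 320.6090579467151 247.2145869028438 0.050530541473127355 [[-0.0145, -0.9948, 0.1008, 0.3557], [-0.9999, 0.0147, 0.0014, -0.0178], [-0.0028, -0.1008, -0.9949, 1.2753], [0.0, 0.0, 0.0, 1.0]]
```

View pics/side0.png

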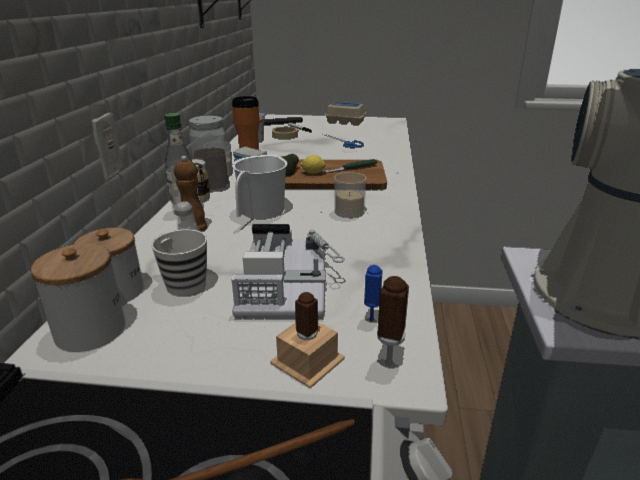

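View pics/top0.png

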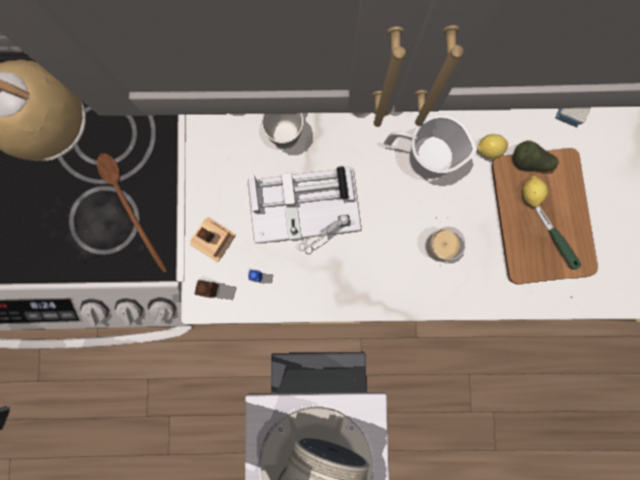

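```bash
cat > h.py <<'E'
import numpy as np,cv2
def ray(f,u,v):
    K=np.array([[f["fx"],0,f["cx"]],[0,f["fy"],f["cy"]],[0,0,1.]])
    p=cv2.undistortPoints(np.array([[[u,v]]],float),K,np.array([float(f["k1"]),0,0,0]))[0,0]
    T=f["T"];d=T[:3,:3]@np.array([p[0],p[1],1.]);return T[:3,3],d
def onplane(f,u,v,z):
    o,d=ray(f,u,v);return o+d*(z-o[2])/d[2]
def proj(f,P):
    T=f["T"];q=T[:3,:3].T@(np.asarray(P,float)-T[:3,3])
    s=q[:2]/q[2];s=s*(1+float(f["k1"])*(s@s))
    return np.array([f["fx"]*s[0]+f["cx"],f["fy"]*s[1]+f["cy"]])
def tri(f1,p1,f2,p2):
    o1,d1=ray(f1,*p1);o2,d2=ray(f2,*p2)
    A=np.stack([d1,-d2],1);t=np.linalg.lstsq(A,o2-o1,rcond=None)[0]
    a=o1+t[0]*d1;b=o2+t[1]*d2;return (a+b)/2,np.linalg.norm(a-b)
def crop(f,x0,y0,w,h,s,name,):
    c=cv2.resize(f["img"][y0:y0+h,x0:x0+w],None,fx=s,fy=s,interpolation=cv2.INTER_CUBIC)
    for i in range(0,w,10):
        cv2.line(c,(i*s,0),(i*s,6 if i%50 else 14),(0,0,255),1)
        if (x0+i)%20==0: cv2.putText(c,str(x0+i),(i*s,22),0,.35,(0,0,255),1)
    for j in range(0,h,10):
        if (y0+j)%10==0: cv2.putText(c,str(y0+j),(0,j*s+4),0,.35,(0,0,255),1)
    cv2.imwrite(name,c)
def load(n): return dict(np.load(n))
E
python3 - <<'E'
from h import *
a=load("side0.npz");b=load("top0.npz")
crop(b,180,150,190,150,4,"pics/t0c.png")
crop(a,220,210,200,180,4-1,"pics/s0c.png")
E
```

```text
(no output)
```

View pics/t0c.png

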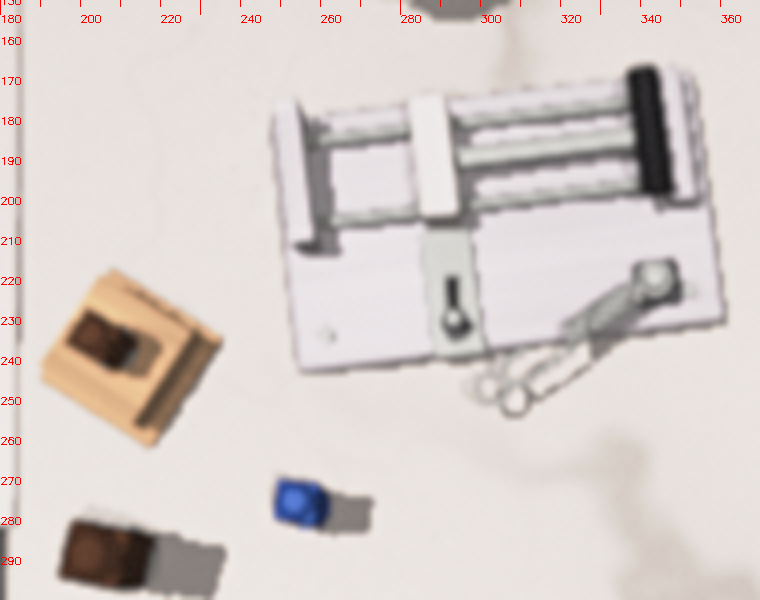

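View pics/s0c.png

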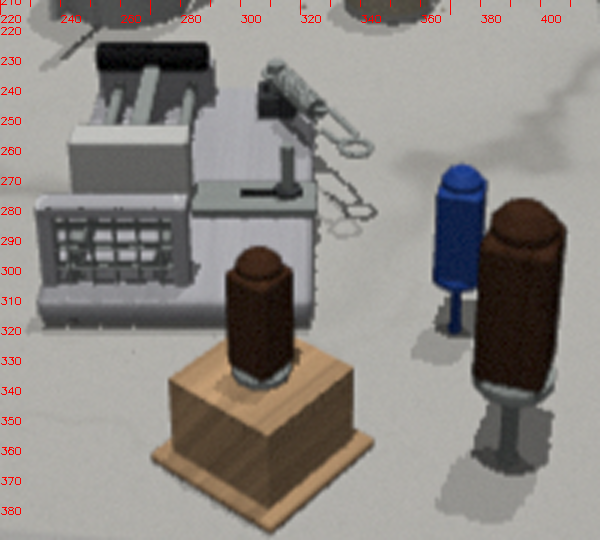

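```bash
python3 - <<'E'
from h import *
a=load("side0.npz");b=load("top0.npz")
crop(b,270,195,95,65,8,"pics/t0d.png")
crop(a,275,225,80,70,8,"pics/s0d.png")
E
```

```text
(no output)
```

View pics/t0d.png

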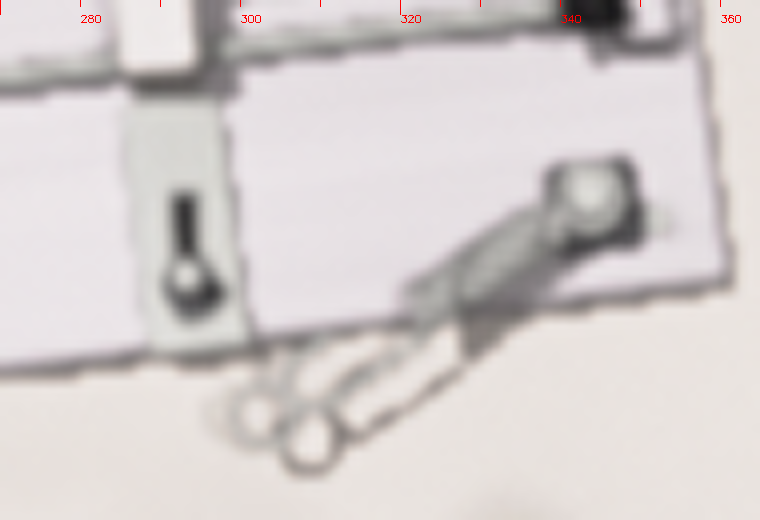

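View pics/s0d.png

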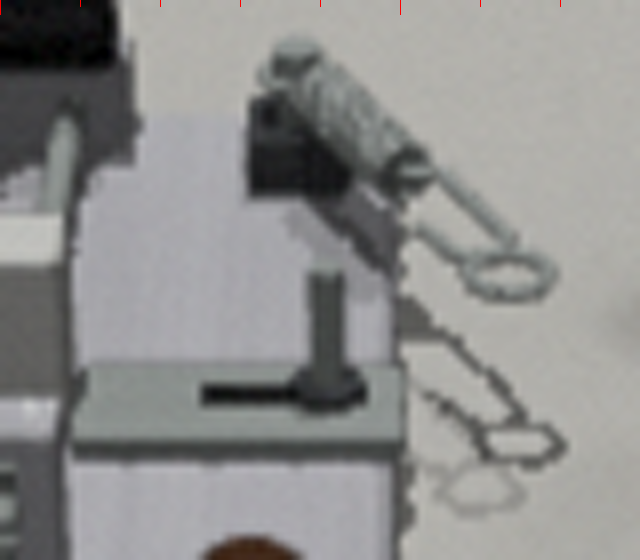

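```bash
python3 - <<'E'
from h import *
a=load("side0.npz");b=load("top0.npz")
def two(n,pa,pb,z=None):
    p,e=tri(a,pa,b,pb);print(n,p.round(4),"gap",round(e,4), *( [onplane(a,*pa,z).round(4),onplane(b,*pb,z).round(4)] if z else []))
two("ring",(338.8,259.4),(302.2,246.9),.052)
two("post",(315.7,259.3),(293.4,229),.064)
two("swivel",(312.1,231),(343.7,219.4),.065)
two("puller top",(307,297-2),(203,234),.118)
print("blk front-left arm corner(30mm)",onplane(a,275+75/8,225+440/8,.03),onplane(a,275+400/8,225+440/8,.03))
for n,u,v,z in [("FL",255,243,.022),("FR",361.8,230.6,.022),("armFL",270+150/8,195+350/8,.03),("armFR",270+250/8,195+335/8,.03),("slot far",270+183/8,195+190/8,.03)]:
    print(n,onplane(b,u,v,z).round(4))
for n,u,v in [("FR side",275+395/8,225+470/8),("slot far side",275+200/8,225+393/8)]:
    print(n,onplane(a,u,v,.03).round(4))
#candle
print("candle",onplane(b,446,246,.04))
E
```

```text
ring [0.4806 0.0251 0.0505] gap 0.001 [0.4799 0.0278 0.052 ] [0.481  0.0251 0.052 ]
post [0.52  0.044 0.059] gap 0.0014 [0.5182 0.0527 0.064 ] [0.5201 0.0438 0.064 ]
swivel [ 0.5413 -0.0688  0.0568] gap 0.0005 [ 0.5392 -0.0528  0.065 ] [ 0.5398 -0.0685  0.065 ]
puller top [0.5054 0.2337 0.1134] gap 0.0 [0.5044 0.2403 0.118 ] [0.5048 0.2327 0.118 ]
blk front-left arm corner(30mm) [0.57103829 0.07214277 0.03      ] [0.50057438 0.06404477 0.03      ]
FL [0.4946 0.1344 0.022 ]
FR [ 0.5197 -0.1114  0.022 ]
armFL [0.5024 0.0564 0.03  ]
armFR [0.5063 0.0278 0.03  ]
slot far [0.5484 0.0465 0.03  ]
FR side [0.5003 0.076  0.03  ]
slot far side [0.5471 0.0499 0.03  ]
candle [ 0.47943723 -0.29884139  0.04      ]
```

```bash
python3 - <<'E'
from h import *
a=load("side0.npz");b=load("top0.npz")
crop(b,185,205,60,60,10,"pics/t0e.png")
crop(a,285,285,60,65,9,"pics/s0e.png")
E
```

```text
(no output)
```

View pics/t0e.png

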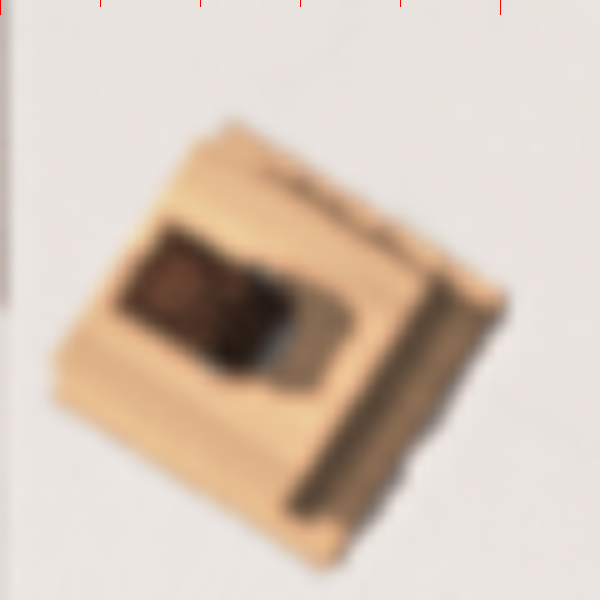

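View pics/s0e.png

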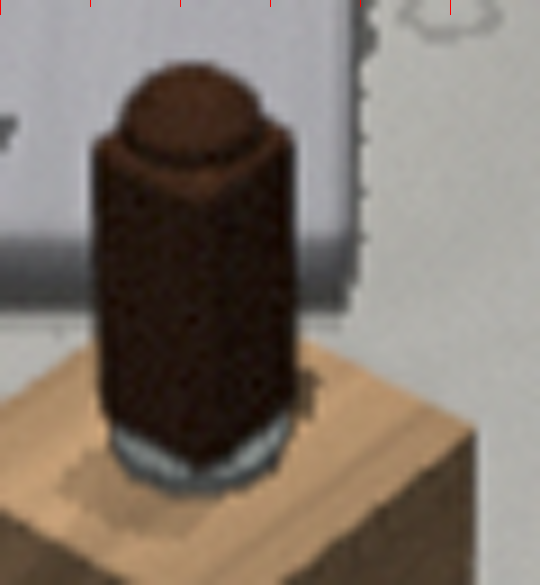

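```bash
python3 - <<'E'
from h import *
a=load("side0.npz");b=load("top0.npz")
def ang(n,f,p,q,z):
    P=onplane(f,*p,z);Q=onplane(f,*q,z);d=Q-P;print(n,P.round(4),Q.round(4),"len",np.linalg.norm(d).round(4),"yaw mod90",np.degrees(np.arctan2(d[1],d[0]))%90)
N=(307.2,336.7);L=(296.4,331.7);R=(317.4,330.2)
ang("NL",a,N,L,.055);ang("NR",a,N,R,.055);ang("LR+45",a,L,R,.055)
# side top corners z=.109
ang("topLR+45",a,(285+93/9,285+145/9),(285+295/9,285+135/9),.109)
ang("top edge",b,(202.2,227.6),(196.8,235.4),.109)
# stand foot/top
ang("blk",b,(185+200/10,205+140/10),(185+440/10,205+275/10),.05)
ang("foot",b,(185+235/10,205+120/10),(185+510/10,205+300/10),.01)
ang("foot",b,(185+325/10,205+570/10),(185+55/10,205+400/10),.01)
ang("foot",b,(185+325/10,205+570/10),(185+510/10,205+300/10),.01)
# side stand block top corners
ang("blkside",a,(220+170/3,210+380/3),(220+268/3,210+435/3),.05)
ang("blkside",a,(220+353/3,210+367/3),(220+268/3,210+435/3),.05)
ang("footside",a,(220+152/3,210+457/3),(220+270/3,210+532/3),.01)
ang("footside",a,(220+373/3,210+440/3),(220+270/3,210+532/3),.01)
# handle dark mask
for n,f,(x0,y0,w,h) in(("side",a,(285,285,60,65)),("top",b,(185,205,60,60))):
    c=f["img"][y0:y0+h,x0:x0+w].astype(int); m=(c[...,2]<80)&(c[...,2]>c[...,0]+5)
    print(n,m.sum())
E
```

```text
NL [0.5038 0.2495 0.055 ] [0.5205 0.2405 0.055 ] len 0.0189 yaw mod90 61.56724649967232
NR [0.5038 0.2495 0.055 ] [0.4916 0.2339 0.055 ] len 0.0198 yaw mod90 52.136770679625116
LR+45 [0.5205 0.2405 0.055 ] [0.4916 0.2339 0.055 ] len 0.0296 yaw mod90 12.984892009959907
topLR+45 [0.5199 0.2434 0.109 ] [0.4903 0.2374 0.109 ] len 0.0303 yaw mod90 11.449422008426325
top edge [0.5198 0.2364 0.109 ] [0.5032 0.2478 0.109 ] len 0.0202 yaw mod90 55.65348435883962
blk [0.5475 0.2431 0.05  ] [0.5161 0.1892 0.05  ] len 0.0624 yaw mod90 59.785639474400654
foot [0.5584 0.2436 0.01  ] [0.5153 0.1798 0.01  ] len 0.077 yaw mod90 55.96898621664543
foot [0.4531 0.2223 0.01  ] [0.4935 0.2847 0.01  ] len 0.0743 yaw mod90 57.10108260567598
foot [0.4531 0.2223 0.01  ] [0.5153 0.1798 0.01  ] len 0.0753 yaw mod90 55.62008625289605
blkside [0.5473 0.2483 0.05  ] [0.4964 0.2804 0.05  ] len 0.0601 yaw mod90 57.68887417775872
blkside [0.4634 0.2291 0.05  ] [0.4964 0.2804 0.05  ] len 0.0611 yaw mod90 57.208713902451095
footside [0.5561 0.2568 0.01  ] [0.4936 0.2981 0.01  ] len 0.0749 yaw mod90 56.54290682995557
footside [0.4528 0.2331 0.01  ] [0.4936 0.2981 0.01  ] len 0.0767 yaw mod90 57.930033608038116
side 1016
top 77
```

```bash
python3 - <<'E'
from h import *
a=load("side0.npz");b=load("top0.npz")
print(tri(a,(395,281),b,(204,288)), tri(a,(373.5,266.5),b,(254,274)))
print(onplane(a,388,364,0),onplane(a,372,320,0))
for n,f,p in(("ptop",b,(203,234)),("ring",b,(302,247)),("post",b,(293,229))):
    z=f["range_z"][p[1]-2:p[1]+3,p[0]-2:p[0]+3];print(n,z.round(3).tolist())
o=b["T"];u,v=203,234
zz=float(b["range_z"][v,u]);O,d=ray(b,u,v);print(O+d*zz)
u,v=230,225;u=214;v=224
O,d=ray(b,u,v);print("block top",O+d*float(b["range_z"][v,u]))
E
```

```text
(array([0.38920282, 0.22528091, 0.13909689]), np.float64(0.0014484178139985418)) (array([0.41847777, 0.12708592, 0.10081601]), np.float64(0.0015449735628122031))
[0.38954487 0.23012773 0.        ] [4.15568874e-01 1.28897329e-01 5.55111512e-17]
ptop [[1.1679999828338623, 1.1640000343322754, 1.1640000343322754, 1.1660000085830688, 1.1679999828338623], [1.1670000553131104, 1.1629999876022339, 1.1649999618530273, 1.1640000343322754, 1.1640000343322754], [1.1640000343322754, 1.1670000553131104, 1.1660000085830688, 1.1660000085830688, 1.1679999828338623], [1.1649999618530273, 1.1649999618530273, 1.1690000295639038, 1.1690000295639038, 1.1710000038146973], [1.1660000085830688, 1.1660000085830688, 0.0, 1.1690000295639038, 1.1660000085830688]]
ring [[1.2300000190734863, 1.2799999713897705, 1.281999945640564, 1.284999966621399, 1.2799999713897705], [1.2760000228881836, 1.284999966621399, 1.284000039100647, 1.281999945640564, 1.2829999923706055], [1.2860000133514404, 1.284999966621399, 1.284999966621399, 1.281999945640564, 1.284999966621399], [1.281000018119812, 1.2829999923706055, 1.281999945640564, 1.284000039100647, 1.284000039100647], [1.2289999723434448, 1.281999945640564, 1.2769999504089355, 1.284000039100647, 1.281000018119812]]
post [[1.25600004196167, 1.2589999437332153, 1.253999948501587, 1.2510000467300415, 1.253000020980835], [1.2549999952316284, 1.2230000495910645, 1.2230000495910645, 1.25, 1.2510000467300415], [1.25, 1.222000002861023, 1.222000002861023, 1.218999981880188, 1.25], [1.246000051498413, 1.222000002861023, 1.2209999561309814, 1.218000054359436, 1.25], [1.2480000257492065, 1.2259999513626099, 1.2209999561309814, 1.2289999723434448, 0.0]]
[0.50465871 0.23243101 0.1192558 ]
block top [0.54232242 0.23150178 0.00628955]
```

```bash
python3 - <<'E'
from h import *
b=load("top0.npz");R=b["range_z"]
def pts(x0,x1,y0,y1,zlo,zhi):
    out=[]
    for v in range(y0,y1):
        for u in range(x0,x1):
            if R[v,u]>0:
                O,d=ray(b,u,v);P=O+d*R[v,u]
                if zlo<P[2]<zhi: out.append((u,v,*P))
    return np.array(out)
p=pts(286,300,222,238,.052,.075);print("post",len(p),p.mean(0).round(4),p[:,:2].min(0),p[:,:2].max(0))
s=pts(290,352,205,262,.042,.075);print(len(s))
v=np.zeros((57,62),int)
for r in s: v[int(r[1])-205,int(r[0])-290]=int(r[4]*1000)
for row in v[0:]: print("".join("%3d"%x if x else "  ." for x in row))
E
```

```text
post 11 [2.929091e+02 2.296364e+02 5.188000e-01 4.490000e-02 6.320000e-02] [292. 228.] [294. 231.]
331
 52 52 54 46 46  .  .  .  .  .  .  .  .  .  .  .  .  .  .  .  .  .  .  .  .  .  .  .  .  .  .  .  .  .  .  .  .  .  .  .  .  .  .  .  .  .  .  .  .  .  .  .  .  .  .  .  .  .  .  .  .  .
  .  .  .  .  .  .  .  .  .  .  .  .  .  .  .  .  .  .  .  .  .  .  .  .  .  .  .  .  .  .  .  .  .  .  .  .  .  .  .  .  .  .  .  .  .  .  .  .  .  .  .  .  .  .  .  .  .  .  .  .  .  .
  .  .  .  .  .  .  .  .  .  .  .  .  .  .  .  .  .  .  .  .  .  .  .  .  .  .  .  .  .  .  .  .  .  .  .  .  .  .  .  .  .  .  .  .  .  .  .  .  .  .  .  .  .  .  .  .  .  .  .  .  .  .
  .  .  .  .  .  .  .  .  .  .  .  .  .  .  .  .  .  .  .  .  .  .  .  .  .  .  .  .  .  .  .  .  .  .  .  .  .  .  .  .  .  .  .  .  .  .  .  .  .  .  .  .  .  .  .  .  .  .  .  .  .  .
  .  .  .  .  .  .  .  .  .  .  .  .  .  .  .  .  .  .  .  .  .  .  .  .  .  .  .  .  .  .  .  .  .  .  .  .  .  .  .  .  .  .  .  .  .  .  .  .  .  .  .  .  .  .  .  .  .  .  .  .  .  .
  .  .  .  .  .  .  .  .  .  .  .  .  .  .  .  .  .  .  .  .  
[... 8961 characters left out ...]
.  .  .  .  .  .  .  .  .  .  .  .  .  .  .  .  .  .  .  .  .  .  .  .  .  .  .  .  .  .  .  .  .  .  .  .  .  .  .  .  .  .  .  .  .  .  .
  .  .  .  .  .  .  .  .  .  .  .  .  .  .  .  .  .  .  .  .  .  .  .  .  .  .  .  .  .  .  .  .  .  .  .  .  .  .  .  .  .  .  .  .  .  .  .  .  .  .  .  .  .  .  .  .  .  .  .  .  .  .
  .  .  .  .  .  .  .  .  .  .  .  .  .  .  .  .  .  .  .  .  .  .  .  .  .  .  .  .  .  .  .  .  .  .  .  .  .  .  .  .  .  .  .  .  .  .  .  .  .  .  .  .  .  .  .  .  .  .  .  .  .  .
  .  .  .  .  .  .  .  .  .  .  .  .  .  .  .  .  .  .  .  .  .  .  .  .  .  .  .  .  .  .  .  .  .  .  .  .  .  .  .  .  .  .  .  .  .  .  .  .  .  .  .  .  .  .  .  .  .  .  .  .  .  .
```

```bash
python3 - <<'E'
from h import *
b=load("top0.npz")
r=onplane(b,302.5,246.4,.052);p=onplane(b,292.95,229.6,.064);s=onplane(b,343.3,219.1,.062)
print(r,p,s,np.linalg.norm((r-s)[:2]),np.linalg.norm((p-s)[:2]))
for d,n in((r-s,"ring"),(p-s,"post")): print(n,np.arctan2(-d[0],d[1]))
E
```

```text
[0.48208997 0.02440032 0.052     ] [0.51873543 0.04480673 0.064     ] [ 0.5409612  -0.06770543  0.062     ] 0.10931281059995032 0.11468639978496305
ring 0.5687241365899278
post 0.1950300734294496
```

```bash
cat >> h.py <<'E'
from scipy.spatial.transform import Rotation as Ro
def plan(s,pos,yawdeg=None):
    R=Ro.from_quat(s["eef_rot"]);d=np.asarray(pos)-s["tcp_pos"]
    l=R.inv().apply(d);y=R.as_matrix()[:,1];psi=np.degrees(np.arctan2(y[1],y[0]))
    z=R.as_matrix()[:,2]
    # vertical target with yaw
    t=np.radians(yawdeg if yawdeg is not None else psi)
    Rt=np.stack([[-np.sin(t),np.cos(t),0],[np.cos(t),np.sin(t),0],[0,0,-1]],1)
    rv=(R.inv()*Ro.from_matrix(Rt)).as_rotvec()
    print("t",round(s["time_s"],2),"tcp",s["tcp_pos"].round(4),"yaw",psi.round(2),"tiltz",z.round(4)[:2],"local shift",l.round(4),"rot",rv.round(4),"F",s["ft_force"].round(2),"w",round(s["width"],4))
E
python3 - <<'E'
from h import *;from station import robot
plan(robot.observe(),[.505,.233,.2],57)
E
```

```text
t 0.1 tcp [0.1838 0.5969 0.2307] yaw 72.88 tiltz [-0.0004 -0.0012] local shift [-0.4141 -0.2532  0.031 ] rot [-1.200e-03  2.000e-04  2.772e-01] F [-0.12  0.11  0.95] w 0.0854
```

Call:
carry_out(
  deltas=[
    [0, [-0.03, -0.018, 0], [0, 0, 0]],
    [0, [-0.03, -0.018, 0], [0, 0, 0]],
    [0, [-0.03, -0.018, 0], [0, 0, 0]],
    [0, [-0.03, -0.018, 0], [0, 0, 0]],
    [0, [-0.03, -0.018, 0], [0, 0, 0]],
    [0, [-0.03, -0.018, 0], [0, 0, 0]],
    [0, [-0.03, -0.018, 0], [0, 0, 0]],
    [0, [-0.03, -0.018, 0], [0, 0, 0]],
    [0, [-0.03, -0.018, 0], [0, 0, 0]],
    [0, [-0.03, -0.018, 0], [0, 0, 0]],
    [0, [-0.03, -0.018, 0], [0, 0, 0]],
    [0, [0, 0, 0], [0, 0, 0]],
  ],
)

```text
time_s: 1.1
tcp_pos: [0.4442, 0.307, 0.2311]
eef_rot: [0.15, 0.989, -0.001, 0.001]
ft_force: [0.3, 0.4, -0.1]
width: 0.0855
```

```bash
python3 - <<'E'
from h import *;from station import robot
plan(robot.observe(),[.505,.233,.2],57)
E
```

```text
t 1.1 tcp [0.4442 0.307  0.2311] yaw 72.71 tiltz [ 0.0011 -0.0017] local shift [-0.08   -0.0525  0.0313] rot [-0.001   0.0018  0.2741] F [ 0.3   0.37 -0.08] w 0.0855
```

Call:
carry_out(
  deltas=[
    [0, [-0.02, -0.0131, 0.0078], [0, 0, 0]],
    [0, [-0.02, -0.0131, 0.0078], [0, 0, 0]],
    [0, [-0.02, -0.0131, 0.0078], [0, 0, 0]],
    [0, [-0.02, -0.0131, 0.0078], [0, 0, 0]],
    [0, [0, 0, 0], [0, 0, 0.091]],
    [0, [0, 0, 0], [0, 0, 0.091]],
    [0, [0, 0, 0], [0, 0, 0.092]],
    [0, [0, 0, 0], [0, 0, 0]],
  ],
)

```text
time_s: 1.77
tcp_pos: [0.5019, 0.2371, 0.1997]
eef_rot: [0.285, 0.959, -0.0, -0.0]
ft_force: [-0.6, 0.1, -0.1]
width: 0.0853
```

```bash
python3 - <<'E'
from h import *;from station import robot
plan(robot.observe(),[.505,.233,.063],57)
f=robot.grab_frame("side");crop(f,180,100,240,200,3,"pics/s1.png")
f=robot.grab_frame("top");crop(f,130,160,200,150,4,"pics/t1.png")
E
```

```text
t 1.77 tcp [0.5019 0.2371 0.1997] yaw 56.93 tiltz [-0.0008 -0.0003] local shift [-0.005  -0.0017  0.1367] rot [-0.0007 -0.0005 -0.0013] F [-0.65  0.08 -0.13] w 0.0853
```

View pics/s1.png

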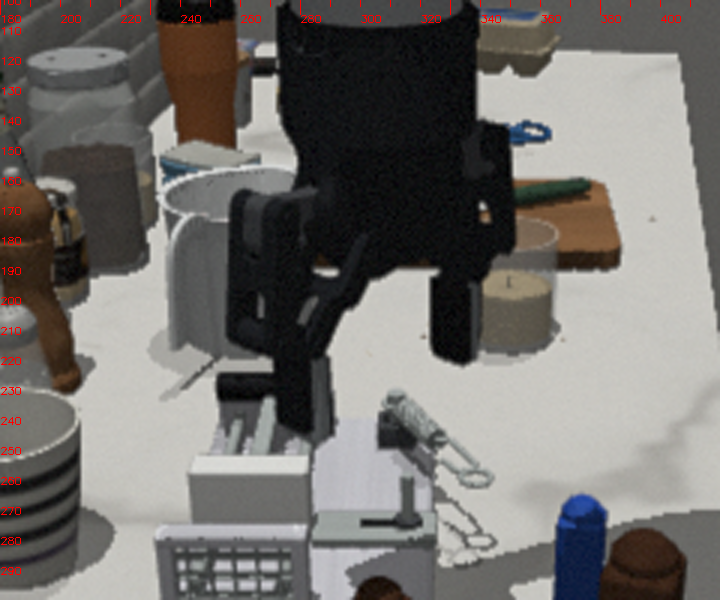

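View pics/t1.png

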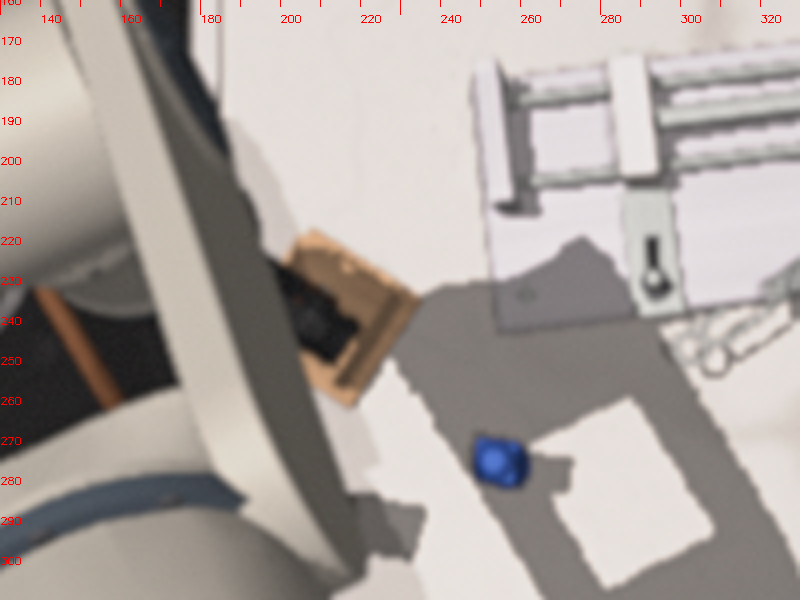

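Call:
carry_out(
  deltas=[
    [0, [-0.005, -0.0017, 0], [0, 0, 0]],
    [0, [0, 0, 0.015], [0, 0, 0]],
    [0, [0, 0, 0.015], [0, 0, 0]],
    [0, [0, 0, 0.015], [0, 0, 0]],
    [0, [0, 0, 0.015], [0, 0, 0]],
    [0, [0, 0, 0.015], [0, 0, 0]],
    [0, [0, 0, 0], [0, 0, 0]],
  ],
)

```text
time_s: 2.45
tcp_pos: [0.5038, 0.2323, 0.1225]
eef_rot: [0.281, 0.96, -0.001, -0.002]
ft_force: [-0.9, -1.0, -0.0]
width: 0.0854
```

```bash
python3 - <<'E'
from h import *;from station import robot
plan(robot.observe(),[.505,.233,.063],57)
f=robot.grab_frame("side");crop(f,220,180,160,190,3,"pics/s2.png")
E
```

```text
t 2.45 tcp [0.5038 0.2323 0.1225] yaw 57.31 tiltz [-0.0038 -0.0018] local shift [-0.0008  0.0014  0.0595] rot [-0.0036 -0.0022  0.0053] F [-0.86 -1.04 -0.02] w 0.0854
```

View pics/s2.png

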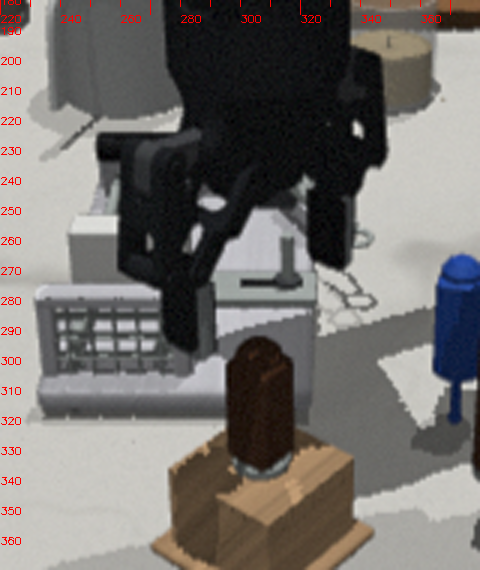

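Call:
carry_out(
  deltas=[
    [0, [0, 0, 0.015], [0, 0, 0]],
    [0, [0, 0, 0.015], [0, 0, 0]],
    [0, [0, 0, 0.015], [0, 0, 0]],
    [0, [0, 0, 0.0145], [0, 0, 0]],
    [0, [0, 0, 0], [0, 0, 0]],
    [0, [0, 0, 0], [0, 0, 0]],
  ],
)

```text
time_s: 3.0
tcp_pos: [0.5056, 0.2332, 0.0661]
eef_rot: [0.282, 0.959, -0.0, -0.0]
ft_force: [0.9, 0.3, -0.0]
width: 0.0857
```

```bash
python3 - <<'E'
from h import *;from station import robot
plan(robot.observe(),[.505,.233,.063],57)
f=robot.grab_frame("side");crop(f,220,200,160,190,3,"pics/s3.png")
E
```

```text
t 3.0 tcp [0.5056 0.2332 0.0661] yaw 57.23 tiltz [-0.0003 -0.0002] local shift [ 0.0004 -0.0005  0.0031] rot [-0.0003 -0.0001  0.0039] F [ 0.94  0.31 -0.04] w 0.0857
```

View pics/s3.png

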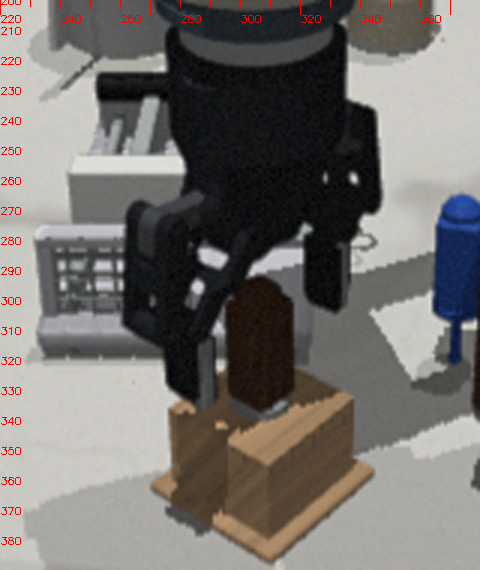

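Call:
carry_out(
  deltas=[
    [60, [0, 0, 0.001], [0, 0, 0]],
    [110, [0, 0, 0], [0, 0, 0]],
    [140, [0, 0, 0], [0, 0, 0]],
    [160, [0, 0, 0], [0, 0, 0]],
    [180, [0, 0, 0], [0, 0, 0]],
    [200, [0, 0, 0], [0, 0, 0]],
    [255, [0, 0, 0], [0, 0, 0]],
    [255, [0, 0, 0], [0, 0, 0]],
    [255, [0, 0, 0], [0, 0, 0]],
    [255, [0, 0, 0], [0, 0, 0]],
    [255, [0, 0, 0], [0, 0, 0]],
  ],
)

```text
time_s: 3.97
tcp_pos: [0.5057, 0.2333, 0.065]
eef_rot: [0.282, 0.959, 0.0, 0.0]
ft_force: [-0.5, -1.2, 6.0]
width: 0.0234
```

```bash
python3 - <<'E'
from h import *;from station import robot
plan(robot.observe(),[.505,.233,.063],57)
f=robot.grab_frame("side");crop(f,220,200,160,190,3,"pics/s4.png")
E
```

```text
t 3.97 tcp [0.5057 0.2333 0.065 ] yaw 57.18 tiltz [0.0006 0.0003] local shift [ 0.0004 -0.0006  0.002 ] rot [0.0005 0.0003 0.0032] F [-0.49 -1.23  5.99] w 0.0234
```

View pics/s4.png

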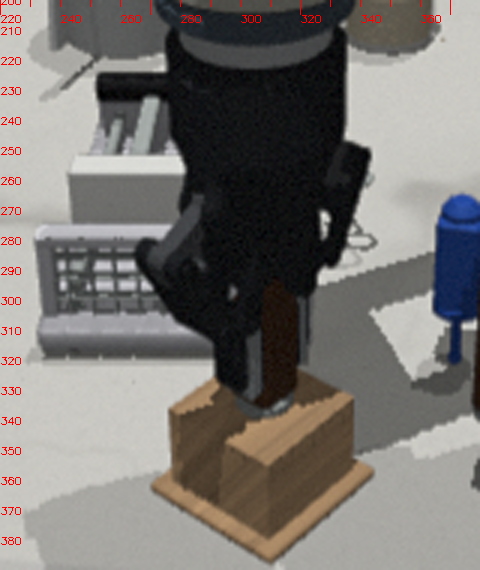

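Call:
carry_out(
  deltas=[
    [255, [0, 0, -0.005], [0, 0, 0]],
    [255, [0, 0, -0.008], [0, 0, 0]],
    [255, [0, 0, -0.01], [0, 0, 0]],
    [255, [0, 0, -0.01], [0, 0, 0]],
    [255, [0, 0, -0.012], [0, 0, 0]],
    [255, [0, 0, -0.015], [0, 0, 0]],
    [255, [0, 0, -0.015], [0, 0, 0]],
    [255, [0, 0, -0.01], [0, 0, 0]],
    [255, [0, 0, 0], [0, 0, 0]],
    [255, [0, 0, 0], [0, 0, 0]],
  ],
)

```text
time_s: 4.85
tcp_pos: [0.5057, 0.2333, 0.1504]
eef_rot: [0.283, 0.959, 0.0, 0.001]
ft_force: [-0.5, -1.1, -1.2]
width: 0.0236
```

```bash
python3 - <<'E'
from h import *;from station import robot
plan(robot.observe(),[.482,.0244,.131],106)
f=robot.grab_frame("side");crop(f,220,170,160,190,3,"pics/s5.png");np.savez("side5.npz",**f)
E
```

```text
t 4.85 tcp [0.5057 0.2333 0.1504] yaw 57.18 tiltz [0.0014 0.0006] local shift [-0.0933 -0.1884  0.0192] rot [ 8.000e-04  1.300e-03 -8.521e-01] F [-0.5  -1.12 -1.2 ] w 0.0236
```

View pics/s5.png

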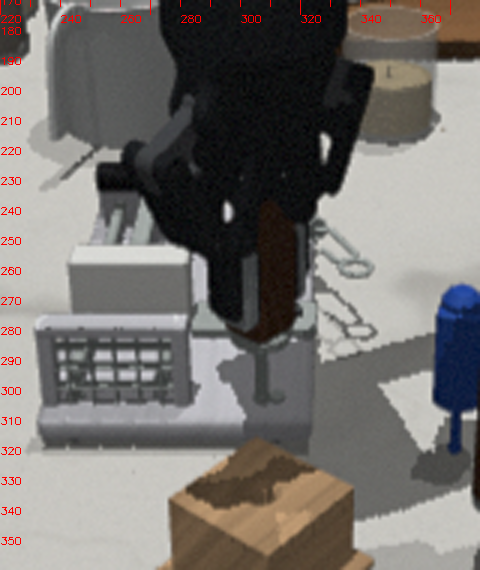

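```bash
python3 - <<'E'
from h import *
a=load("side5.npz")
print(proj(a,[.5057,.2333,.0994]),proj(a,[.5057,.2333,.0994+.036]))
crop(a,285,255,50,70,9,"pics/s5b.png")
E
```

```text
[307.04063793 303.32442093] [306.57386894 281.1292346 ]
```

View pics/s5b.png

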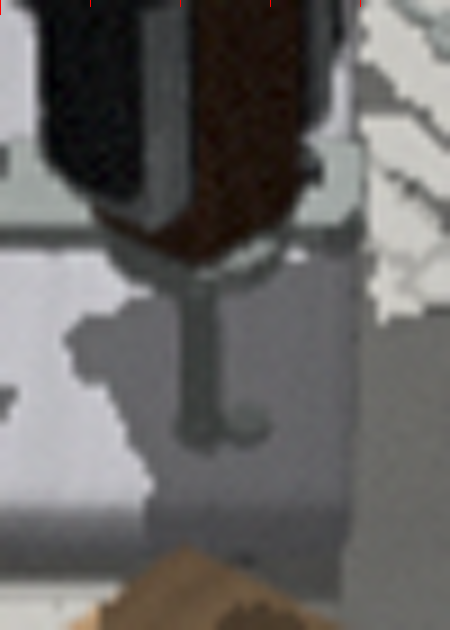

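Call:
carry_out(
  deltas=[
    [255, [-0.01, -0.02, 0], [0, 0, 0]],
    [255, [-0.01, -0.02, 0], [0, 0, 0]],
    [255, [-0.01, -0.02, 0], [0, 0, 0]],
    [255, [-0.01, -0.02, 0], [0, 0, 0]],
    [255, [-0.01, -0.02, 0], [0, 0, 0]],
    [255, [-0.01, -0.02, 0], [0, 0, 0]],
    [255, [-0.01, -0.02, 0], [0, 0, 0]],
    [255, [-0.01, -0.02, 0], [0, 0, 0]],
    [255, [0, 0, 0], [0, 0, -0.12]],
    [255, [0, 0, 0], [0, 0, -0.12]],
    [255, [0, 0, 0], [0, 0, -0.12]],
    [255, [0, 0, 0], [0, 0, -0.12]],
  ],
)

```text
time_s: 5.9
tcp_pos: [0.4851, 0.055, 0.1486]
eef_rot: [0.044, 0.999, -0.0, -0.001]
ft_force: [0.3, 1.6, -1.6]
width: 0.0233
```

Call:
carry_out(
  deltas=[
    [255, [0, 0, 0], [0, 0, -0.12]],
    [255, [0, 0, 0], [0, 0, -0.12]],
    [255, [0, 0, 0], [0, 0, -0.12]],
    [255, [0, 0, 0], [0, 0, 0]],
    [255, [0, 0, 0], [0, 0, 0]],
  ],
)

```text
time_s: 6.32
tcp_pos: [0.4854, 0.0553, 0.1489]
eef_rot: [-0.131, 0.991, 0.0, -0.001]
ft_force: [0.1, -0.3, -0.5]
width: 0.0234
```

```bash
python3 - <<'E'
from h import *;from station import robot
plan(robot.observe(),[.482,.0244,.115],106)
f=robot.grab_frame("side");crop(f,260,170,130,120,5,"pics/s6.png");np.savez("side6.npz",**f)
f=robot.grab_frame("top");cv2.imwrite("pics/t6.png",f["img"]);np.savez("top6.npz",**f)
E
```

```text
t 6.32 tcp [0.4854 0.0553 0.1489] yaw 105.09 tiltz [-0.0014 -0.0002] local shift [ 0.0112 -0.029   0.0339] rot [ 0.0002 -0.0014 -0.0159] F [ 0.07 -0.35 -0.51] w 0.0234
```

View pics/s6.png

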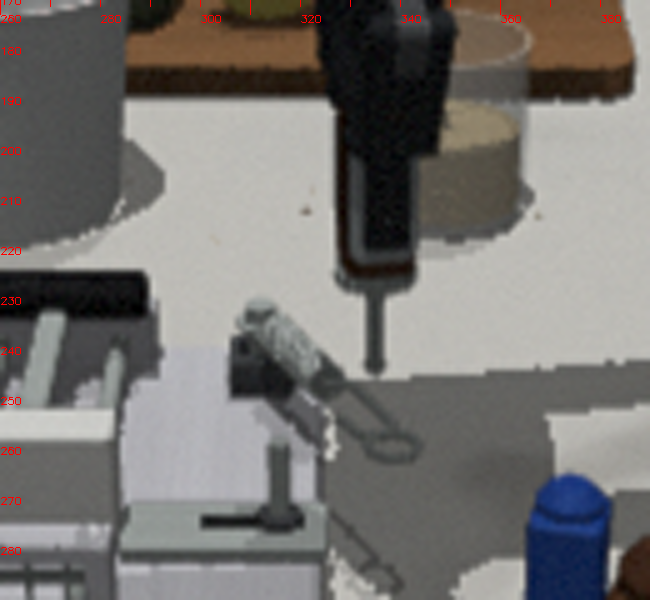

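View pics/t6.png

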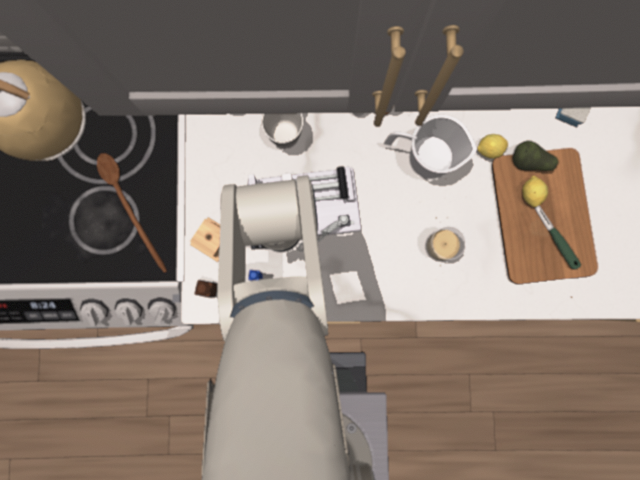

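```bash
python3 - <<'E'
from h import *
a=load("side6.npz")
print(proj(a,[.4854,.0553,.0979]),proj(a,[.4854,.0553,.134]))
print("ring pred",proj(a,[.482,.0244,.052]),"post",proj(a,[.5187,.0448,.064]),proj(a,[.5187,.0448,.035]))
R=a["range_z"]
# depth mask: ring
def pts(x0,x1,y0,y1,c):
    out=[]
    for v in range(y0,y1):
        for u in range(x0,x1):
            if R[v,u]>0:
                O,d=ray(a,u,v);P=O+d*R[v,u]
                if c(P): out.append((u,v,*P))
    return np.array(out)
p=pts(328,350,250,266,lambda P:.042<P[2]<.062);print("ring",len(p),p[:,:2].min(0),p[:,:2].max(0))
p=p[p[:,0]>331]
p=pts(308,325,250,276,lambda P:.04<P[2]<.075 and P[0]<.53);print("post",len(p),p[:,:2].min(0),p[:,:2].max(0),p.mean(0).round(4))
p=pts(325,345,225,246,lambda P:.09<P[2]<.13);print("rod",len(p),p[:,:2].min(0),p[:,:2].max(0),p.mean(0).round(4))
crop(a,320,235,40,35,16,"pics/s6b.png")
E
```

```text
[334.46841214 243.86966445] [334.65159528 224.73802532]
ring pred [337.82323006 258.37379324] post [315.9868163  257.03968601] [316.13176297 271.1795034 ]
ring 88 [328. 250.] [344. 262.]
post 53 [314. 257.] [317. 270.] [3.154717e+02 2.636226e+02 5.191000e-01 4.940000e-02 5.330000e-02]
rod 61 [333. 229.] [336. 244.] [3.344754e+02 2.368689e+02 4.851000e-01 5.940000e-02 1.134000e-01]
```

View pics/s6b.png

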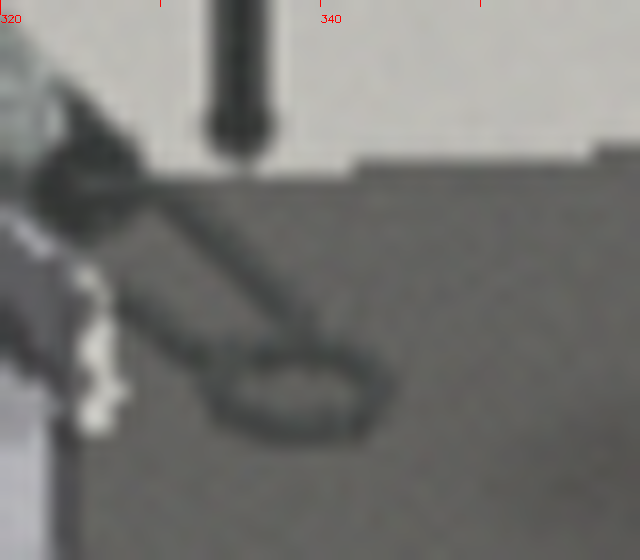

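Call:
carry_out(
  deltas=[
    [255, [0.004, -0.01, 0], [0, 0, 0]],
    [255, [0.004, -0.01, 0], [0, 0, 0]],
    [255, [0.0032, -0.009, 0.01], [0, 0, 0]],
    [255, [0, 0, 0.015], [0, 0, 0]],
    [255, [0, 0, 0], [0, 0, 0]],
    [255, [0, 0, 0], [0, 0, 0]],
  ],
)

```text
time_s: 6.92
tcp_pos: [0.4818, 0.0236, 0.1237]
eef_rot: [-0.132, 0.991, 0.0, -0.001]
ft_force: [-0.1, -0.7, 0.3]
width: 0.0231
```

```bash
python3 - <<'E'
from h import *;from station import robot
plan(robot.observe(),[.482,.0244,.091])
f=robot.grab_frame("side");crop(f,310,200,50,75,8,"pics/s7.png");np.savez("side7.npz",**f)
E
```

```text
t 6.92 tcp [0.4818 0.0236 0.1237] yaw 105.23 tiltz [-0.0023 -0.0001] local shift [-0.0005  0.0007  0.0327] rot [ 0.0005 -0.0022  0.    ] F [-0.12 -0.69  0.31] w 0.0231
```

View pics/s7.png

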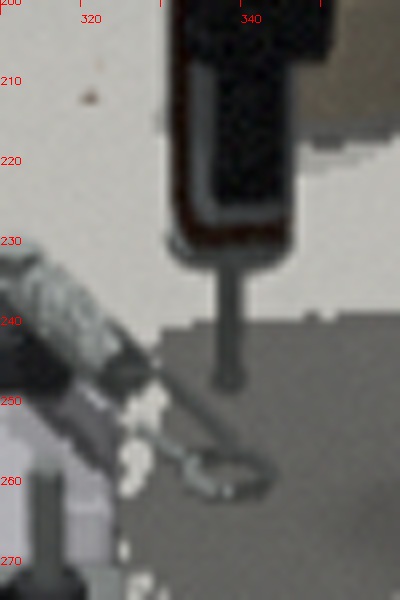

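Rod tip at (338.2, 248), straight above the ring centre at (338.3, 259). Descending into the ring.

Call:
carry_out(
  deltas=[
    [255, [-0.0005, 0.0007, 0.006], [0, 0, 0]],
    [255, [0, 0, 0.006], [0, 0, 0]],
    [255, [0, 0, 0.007], [0, 0, 0]],
    [255, [0, 0, 0.007], [0, 0, 0]],
    [255, [0, 0, 0.0065], [0, 0, 0]],
    [255, [0, 0, 0], [0, 0, 0]],
    [255, [0, 0, 0], [0, 0, 0]],
  ],
)

```text
time_s: 7.55
tcp_pos: [0.4827, 0.0253, 0.0915]
eef_rot: [-0.133, 0.991, 0.0, -0.001]
ft_force: [-0.3, 0.3, -1.0]
width: 0.0234
```

```bash
python3 - <<'E'
from h import *;from station import robot
plan(robot.observe(),[.482,.0244,.091])
f=robot.grab_frame("side");crop(f,310,210,50,75,8,"pics/s8.png");np.savez("side8.npz",**f)
E
```

```text
t 7.55 tcp [0.4827 0.0253 0.0915] yaw 105.32 tiltz [-0.0012 -0.0001] local shift [ 0.0009 -0.0007  0.0005] rot [ 0.0003 -0.0012  0.    ] F [-0.34  0.33 -1.01] w 0.0234
```

View pics/s8.png

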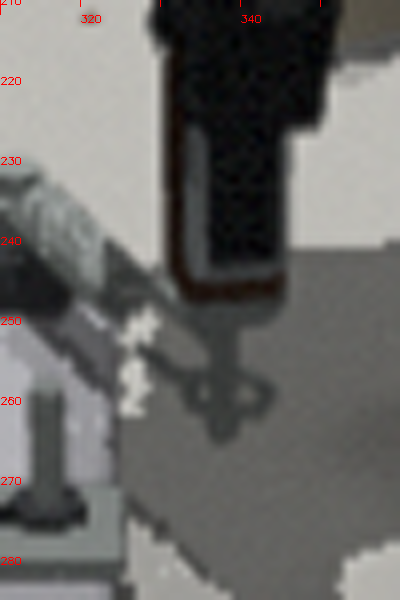

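Call:
carry_out(
  deltas=[
    [255, [0.0015, 0.0048, 0], [0, 0, 0]],
    [255, [0.0015, 0.0048, 0], [0, 0, 0]],
    [255, [0.0015, 0.0048, 0], [0, 0, 0]],
    [255, [0.0015, 0.0048, 0], [0, 0, 0]],
    [255, [0.0015, 0.0048, 0], [0, 0, 0]],
    [255, [0.0015, 0.0048, 0], [0, 0, 0]],
    [255, [0, 0, 0], [0, 0, 0]],
    [255, [0, 0, 0], [0, 0, 0]],
  ],
)

```text
time_s: 8.27
tcp_pos: [0.4672, 0.0507, 0.0924]
eef_rot: [-0.134, 0.991, -0.0, 0.001]
ft_force: [3.6, -6.8, -2.2]
width: 0.0232
```

```bash
python3 - <<'E'
from h import *;from station import robot
s=robot.observe();plan(s,[.4564,.0646,.091]);print(np.hypot(*(s["tcp_pos"][:2]-[.541,-.0677])),np.hypot(*s["ft_force"][:2]))
f=robot.grab_frame("side");crop(f,300,220,60,60,9,"pics/s9.png");np.savez("side9.npz",**f)
E
```

```text
t 8.27 tcp [0.4672 0.0507 0.0924] yaw 105.38 tiltz [ 0.0016 -0.0007] local shift [0.0068 0.0162 0.0014] rot [-0.0011  0.0014  0.    ] F [ 3.64 -6.84 -2.21] w 0.0232
0.13953101099189433 7.75046952568634
```

View pics/s9.png

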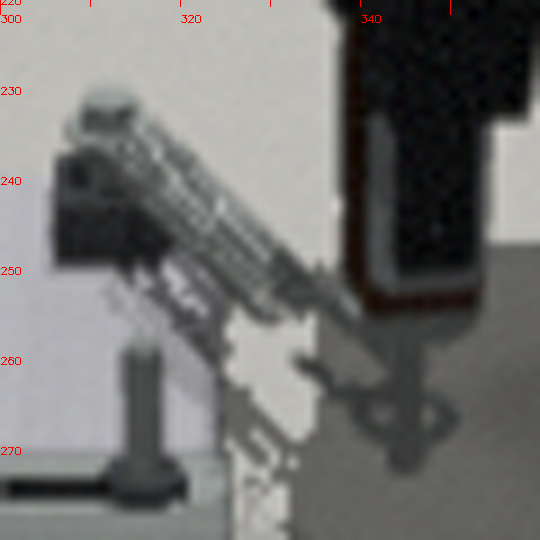

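```bash
python3 - <<'E'
from h import *;from station import robot
a=load("side9.npz")
S=np.array([.541,-.0677]);d=np.array([.4672,.0507])-S;r=np.hypot(*d);d/=r
for k in(r,r-.004,r-.002,r+.004): print(k,proj(a,[*(S+d*k),.052]))
print(proj(a,[.4672,.0507,.0414]))
E
```

```text
0.13951702405083047 [344.89682979 266.37776238]
0.13551702405083046 [343.84331004 265.31140296]
0.13751702405083047 [344.36906448 265.8435654 ]
0.14351702405083047 [345.95843904 267.45230644]
[344.78649751 271.57407353]
```

Call:
carry_out(
  deltas=[
    [255, [0.0012, 0.0038, 0.0003], [0, 0, 0]],
    [255, [0.0012, 0.0038, 0.0003], [0, 0, 0]],
    [255, [0.0012, 0.0038, 0.0003], [0, 0, 0]],
    [255, [0.0012, 0.0038, 0], [0, 0, 0]],
    [255, [0, 0, 0], [0, 0, 0]],
    [255, [0, 0, 0], [0, 0, 0]],
    [255, [0, 0, 0], [0, 0, 0]],
  ],
)

```text
time_s: 8.9
tcp_pos: [0.4595, 0.0636, 0.0917]
eef_rot: [-0.134, 0.991, -0.001, 0.002]
ft_force: [6.7, -8.6, -1.5]
width: 0.0235
```

```bash
python3 - <<'E'
from h import *;from station import robot
s=robot.observe();plan(s,[.4564,.0646,.091]);print(np.hypot(*(s["tcp_pos"][:2]-[.541,-.0677])),np.hypot(*s["ft_force"][:2]))
f=robot.grab_frame("side");crop(f,300,220,70,70,8,"pics/s10.png");np.savez("side10.npz",**f)
p=s["tcp_pos"];print(proj(f,[p[0],p[1],.052]),proj(f,[p[0],p[1],p[2]-.051]))
E
```

```text
t 8.9 tcp [0.4595 0.0636 0.0917] yaw 105.38 tiltz [ 0.0033 -0.0012] local shift [0.0028 0.0018 0.0007] rot [-0.002   0.0029  0.    ] F [ 6.72 -8.57 -1.48] w 0.0235
0.1545519345297389 10.89456543061029
[348.7486239 270.5057645] [348.60614062 276.07882479]
```

View pics/s10.png

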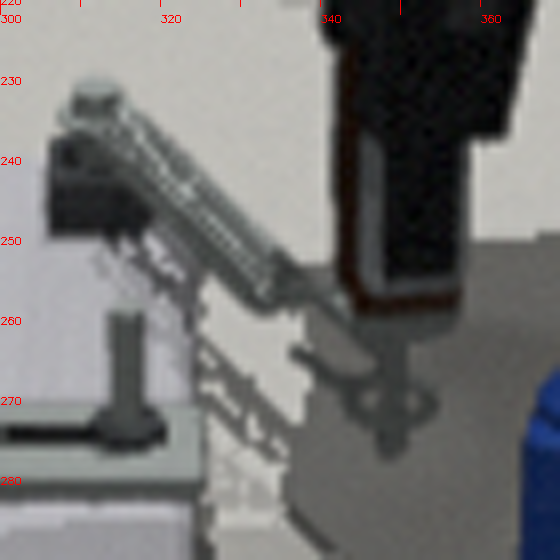

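Call:
carry_out(
  deltas=[
    [255, [-0.0046, 0.0015, 0], [0, 0, 0]],
    [255, [-0.0046, 0.0015, 0], [0, 0, 0]],
    [255, [-0.0046, 0.0015, 0], [0, 0, 0]],
    [255, [-0.0046, 0.0015, 0], [0, 0, 0]],
    [255, [-0.0046, 0.0015, 0], [0, 0, 0]],
    [255, [-0.0047, 0.0003, 0], [0, 0, 0]],
    [255, [-0.0047, 0.0003, 0], [0, 0, 0]],
    [255, [0, 0, 0], [0, 0, 0]],
    [255, [0, 0, 0], [0, 0, 0]],
  ],
)

```text
time_s: 9.7
tcp_pos: [0.488, 0.0797, 0.0914]
eef_rot: [-0.134, 0.991, -0.001, 0.001]
ft_force: [3.8, -9.4, -1.0]
width: 0.0235
```

```bash
cat > st.py <<'E'
from h import *;from station import robot;import sys
S=np.array([.541,-.0677])
def pol(r,th): return S+r*np.array([-np.sin(th),np.cos(th)])
s=robot.observe();p=s["tcp_pos"];d=p[:2]-S
plan(s,[*pol(float(sys.argv[2]),float(sys.argv[3])),.091]);print("r",np.hypot(*d).round(4),"th",np.arctan2(-d[0],d[1]).round(4),"Fh",np.hypot(*s["ft_force"][:2]).round(2))
e=d/np.hypot(*d);F=s["ft_force"][:2];print("F radial",(F@e).round(2),"tang(front+)",(F@np.array([-e[1],e[0]])).round(2))
f=robot.grab_frame("side");crop(f,290,225,75,70,8,f"pics/s{sys.argv[1]}.png");np.savez(f"side{sys.argv[1]}.npz",**f)
print("rod@52",proj(f,[p[0],p[1],.052]).round(1),"tip",proj(f,[p[0],p[1],p[2]-.051]).round(1))
E
python3 st.py 11 .157 .25
```

```text
t 9.7 tcp [0.488  0.0797 0.0914] yaw 105.39 tiltz [ 0.0015 -0.0018] local shift [-0.0149  0.0008  0.0005] rot [-0.0021  0.001   0.    ] F [ 3.8  -9.36 -0.97] w 0.0235
r 0.1566 th 0.3451 Fh 10.1
F radial -10.09 tang(front+) -0.41
rod@52 [331.3 274.4] tip [331.3 280.2]
```

View pics/s11.png

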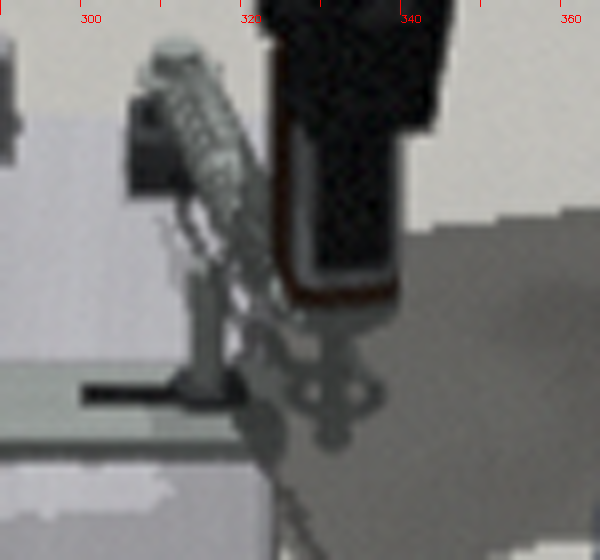

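```bash
cat > ov.py <<'E'
from h import *;import sys
a=load(f"side{sys.argv[1]}.npz");s_=float(sys.argv[2]);th=float(sys.argv[3])
S=np.array([.541,-.0677]);e=np.array([-np.sin(th),np.cos(th)]);n=np.array([-np.cos(th),-np.sin(th)])
for nm,r,f in(("ring",110,0),("bend",95,0),("leg in",95,-7.5),("leg tip",85,-7.5),("flare",83,-10),("shank out",93,7.5),("shank in",61,7.5)):
    print(nm,proj(a,[*(S+e*(r/1000+s_)+n*f/1000),.052]).round(1))
crop(a,305,240,40,45,14,f"pics/s{sys.argv[1]}b.png")
E
python3 ov.py 11 .0426 .345
```

```text
ring [330.7 273.2]
bend [328.7 268.7]
leg in [324.4 269.3]
leg tip [323.1 266.3]
flare [321.5 265.9]
shank out [332.6 267.6]
shank in [328.3 258.6]
```

View pics/s11b.png

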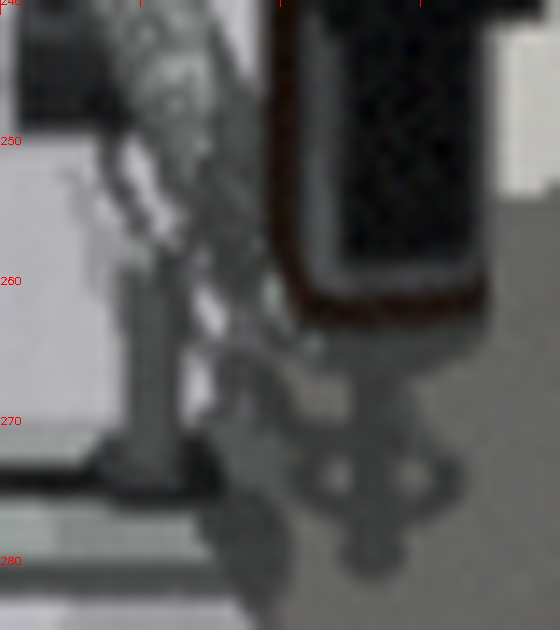

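Call:
carry_out(
  deltas=[
    [255, [-0.004, 0.0004, 0], [0, 0, 0]],
    [255, [-0.004, 0.0003, 0], [0, 0, 0]],
    [255, [-0.004, 0.0001, 0], [0, 0, 0]],
    [255, [-0.004, 0, 0], [0, 0, 0]],
    [255, [0, 0, 0], [0, 0, 0]],
    [255, [0, 0, 0], [0, 0, 0]],
  ],
)

```text
time_s: 10.25
tcp_pos: [0.5028, 0.0845, 0.0913]
eef_rot: [-0.134, 0.991, -0.001, 0.0]
ft_force: [3.1, -10.8, -0.3]
width: 0.0232
```

```bash
python3 st.py 12 .157 .182; python3 ov.py 12 .042 .24
```

```text
t 10.25 tcp [0.5028 0.0845 0.0913] yaw 105.38 tiltz [ 0.0006 -0.002 ] local shift [-0.0101 -0.0004  0.0003] rot [-0.0021  0.      0.    ] F [  3.11 -10.79  -0.28] w 0.0232
r 0.1569 th 0.2462 Fh 11.23
F radial -11.22 tang(front+) -0.39
rod@52 [322.3 275.4] tip [322.3 281.2]
ring [321.4 273.9]
bend [320.4 269.3]
leg in [316.1 269.6]
leg tip [315.4 266.6]
flare [313.9 266.1]
shank out [324.6 268.5]
shank in [322.3 259.2]
```

View pics/s12b.png

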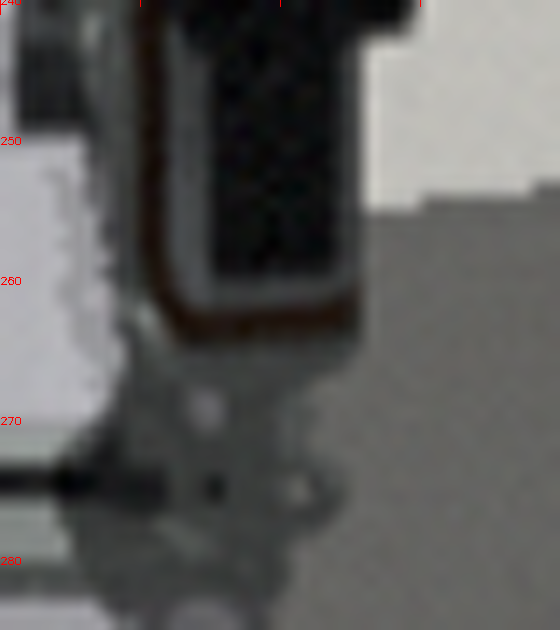

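Call:
carry_out(
  deltas=[
    [255, [-0.0025, 0, 0], [0, 0, 0]],
    [255, [-0.0025, -0.0001, 0], [0, 0, 0]],
    [255, [-0.0025, -0.0001, 0], [0, 0, 0]],
    [255, [0, 0, 0], [0, 0, 0]],
    [255, [0, 0, 0], [0, 0, 0]],
  ],
)

```text
time_s: 10.72
tcp_pos: [0.5097, 0.0862, 0.0912]
eef_rot: [-0.134, 0.991, -0.001, -0.0]
ft_force: [2.8, -10.4, -0.9]
width: 0.0235
```

```bash
python3 st.py 13 .157 .182; for i in 1 2 3; do python3 -c "
from station import robot;print(robot.observe()['ft_force'].round(2));robot.grab_frame('side')"; done
```

```text
t 10.72 tcp [0.5097 0.0862 0.0912] yaw 105.38 tiltz [ 0.     -0.0022] local shift [-0.0029 -0.0002  0.0002] rot [-0.0021 -0.0005 -0.    ] F [  2.82 -10.44  -0.93] w 0.0235
r 0.157 th 0.2006 Fh 10.81
F radial -10.79 tang(front+) -0.68
rod@52 [318.1 275.7] tip [318.1 281.6]
[  2.25 -10.22  -1.91]
[  2.43 -11.04  -0.19]
[  1.57 -10.37  -0.93]
```

View pics/s13.png

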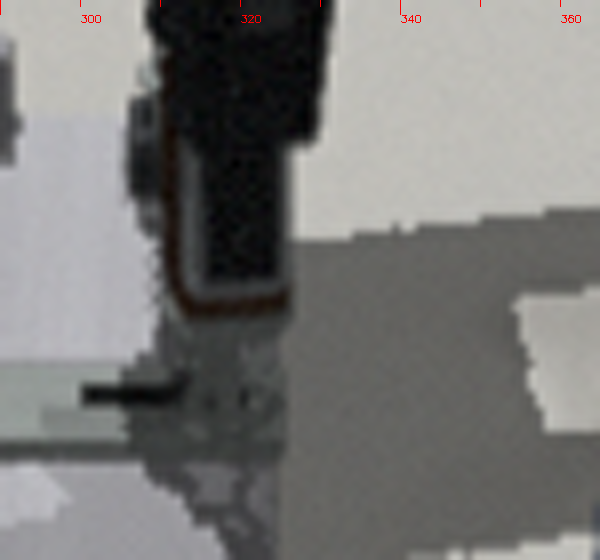

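```bash
cat > fm.py <<'E'
from h import *;from station import robot
S=np.array([.541,-.0677]);L=[]
for i in range(5):
    s=robot.observe();L.append(s["ft_force"]);robot.grab_frame("side")
s=robot.observe();L.append(s["ft_force"])
F=np.mean(L,0)[:2];p=s["tcp_pos"];d=p[:2]-S;r=np.hypot(*d);e=d/r
t=np.array([-e[1],e[0]])
print("t",round(s["time_s"],2),"tcp",p.round(4),"r",r.round(4),"th",np.arctan2(-d[0],d[1]).round(4),"Frad",(F@e).round(2),"Ftan front+",(F@t).round(2),"Fz",np.mean(L,0)[2].round(2),"F",F.round(2))
E
echo
```

Call:
carry_out(
  deltas=[
    [255, [-0.001, 0, 0], [0, 0, 0]],
    [255, [-0.001, 0, 0], [0, 0, 0]],
    [255, [-0.001, -0.0001, 0], [0, 0, 0]],
    [255, [0, 0, 0], [0, 0, 0]],
  ],
)

```text
time_s: 11.25
tcp_pos: [0.5126, 0.0868, 0.0913]
eef_rot: [-0.134, 0.991, -0.001, -0.0]
ft_force: [2.9, -11.3, 0.1]
width: 0.0237
```

```bash
python3 fm.py
```

```text
t 11.5 tcp [0.5124 0.0868 0.0912] r 0.1571 th 0.1828 Frad -11.11 Ftan front+ -0.14 Fz -0.24 F [  2.16 -10.9 ]
```

Call:
carry_out(
  deltas=[
    [255, [-0.001, 0, 0], [0, 0, 0]],
    [255, [-0.001, -0.0001, 0], [0, 0, 0]],
    [255, [0, 0, 0], [0, 0, 0]],
  ],
)

```text
time_s: 11.75
tcp_pos: [0.5145, 0.0872, 0.0912]
eef_rot: [-0.134, 0.991, -0.001, -0.0]
ft_force: [2.1, -10.6, 0.2]
width: 0.0233
```

```bash
python3 fm.py
```

```text
t 12.0 tcp [0.5143 0.0872 0.0912] r 0.1572 th 0.1704 Frad -10.8 Ftan front+ -0.23 Fz -0.7 F [  2.06 -10.61]
```

Call:
carry_out(
  deltas=[
    [255, [-0.001, 0, 0], [0, 0, 0]],
    [255, [-0.001, -0.0001, 0], [0, 0, 0]],
    [255, [0, 0, 0], [0, 0, 0]],
  ],
)

```text
time_s: 12.25
tcp_pos: [0.5159, 0.0876, 0.0911]
eef_rot: [-0.134, 0.991, -0.001, -0.001]
ft_force: [0.4, -11.4, -0.8]
width: 0.0232
```

```bash
python3 fm.py
```

```text
t 12.5 tcp [0.5158 0.0876 0.0911] r 0.1573 th 0.1608 Frad -10.76 Ftan front+ 1.06 Fz 0.2 F [  0.68 -10.79]
```

Call:
carry_out(
  deltas=[
    [255, [0.0002, -0.002, 0], [0, 0, 0]],
    [255, [0.0002, -0.002, 0], [0, 0, 0]],
    [255, [0.0002, -0.002, 0], [0, 0, 0]],
    [255, [0.0002, -0.002, 0], [0, 0, 0]],
    [255, [0, 0, 0], [0, 0, 0]],
  ],
)

```text
time_s: 12.92
tcp_pos: [0.5172, 0.0797, 0.0911]
eef_rot: [-0.134, 0.991, -0.001, -0.001]
ft_force: [0.0, -9.2, 0.2]
width: 0.0231
```

```bash
python3 fm.py
```

```text
t 13.17 tcp [0.5172 0.0798 0.0911] r 0.1494 th 0.1601 Frad -9.22 Ftan front+ 1.08 Fz 0.44 F [ 0.4  -9.27]
```

Call:
carry_out(
  deltas=[
    [255, [0.0002, -0.002, 0], [0, 0, 0]],
    [255, [0.0002, -0.002, 0], [0, 0, 0]],
    [255, [0.0002, -0.002, 0], [0, 0, 0]],
    [255, [0.0002, -0.002, 0], [0, 0, 0]],
    [255, [0, 0, 0], [0, 0, 0]],
  ],
)

```text
time_s: 13.58
tcp_pos: [0.5186, 0.0721, 0.0912]
eef_rot: [-0.134, 0.991, -0.001, -0.001]
ft_force: [0.2, -6.9, 1.2]
width: 0.0232
```

```bash
python3 fm.py; python3 st.py 14 .14 .16
```

```text
t 13.83 tcp [0.5186 0.0722 0.0912] r 0.1417 th 0.159 Frad -7.59 Ftan front+ 1.02 Fz 0.85 F [ 0.19 -7.66]
t 13.83 tcp [0.5186 0.0722 0.0912] yaw 105.35 tiltz [-0.0011 -0.0016] local shift [ 0.0003 -0.0017  0.0002] rot [-0.0012 -0.0014 -0.    ] F [-0.03 -8.45  1.09] w 0.0233
r 0.1417 th 0.159 Fh 8.45
F radial -8.34 tang(front+) 1.37
rod@52 [314. 271.] tip [314.1 276.9]
```

View pics/s14.png

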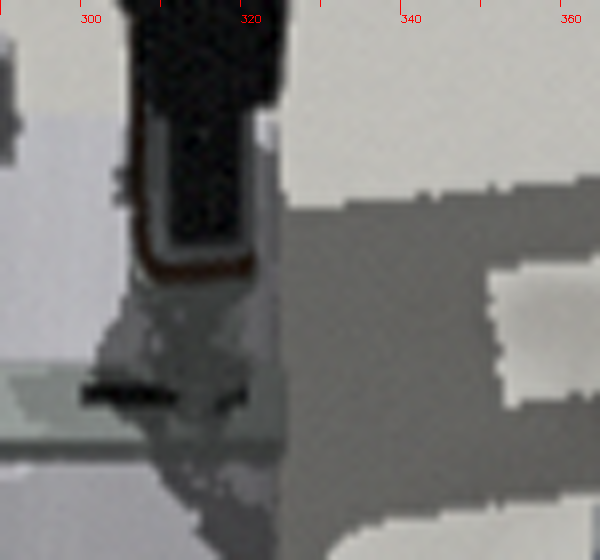

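Call:
carry_out(
  deltas=[
    [255, [0.0002, -0.0015, 0], [0, 0, 0]],
    [255, [0.0002, -0.0015, 0], [0, 0, 0]],
    [255, [0.0001, -0.0015, 0], [0, 0, 0]],
    [255, [0.0001, -0.0015, 0], [0, 0, 0]],
    [255, [0, 0, 0], [0, 0, 0]],
  ],
)

```text
time_s: 14.3
tcp_pos: [0.5196, 0.0664, 0.0912]
eef_rot: [-0.133, 0.991, -0.0, -0.001]
ft_force: [0.1, -6.5, 1.5]
width: 0.0231
```

```bash
python3 fm.py
```

```text
t 14.55 tcp [0.5195 0.0665 0.0912] r 0.1359 th 0.1587 Frad -5.98 Ftan front+ 1.34 Fz 1.19 F [-0.38 -6.12]
```

Call:
carry_out(
  deltas=[
    [255, [0.0002, -0.001, 0], [0, 0, 0]],
    [255, [0.0002, -0.001, 0], [0, 0, 0]],
    [255, [0.0002, -0.001, 0], [0, 0, 0]],
    [255, [0, 0, 0], [0, 0, 0]],
  ],
)

```text
time_s: 14.88
tcp_pos: [0.5198, 0.0639, 0.091]
eef_rot: [-0.133, 0.991, 0.0, -0.001]
ft_force: [-1.3, -1.9, 0.0]
width: 0.0235
```

```bash
python3 fm.py
```

```text
t 15.13 tcp [0.52   0.0639 0.091 ] r 0.1333 th 0.1582 Frad -2.25 Ftan front+ 2.39 Fz -0.08 F [-2.01 -2.6 ]
```

Call:
carry_out(
  deltas=[
    [255, [0.001, -0.001, 0], [0, 0, 0]],
    [255, [0.001, -0.0012, 0], [0, 0, 0]],
    [255, [0.0007, -0.0013, 0], [0, 0, 0]],
    [255, [0, 0, 0], [0, 0, 0]],
  ],
)

```text
time_s: 15.47
tcp_pos: [0.5191, 0.0597, 0.0913]
eef_rot: [-0.133, 0.991, 0.0, 0.0]
ft_force: [0.4, -0.1, -0.5]
width: 0.0233
```

```bash
python3 fm.py;  python3 st.py 15 .14 .16
```

```text
t 15.72 tcp [0.519  0.0599 0.0912] r 0.1295 th 0.1711 Frad -0.43 Ftan front+ 0.02 Fz -0.94 F [ 0.06 -0.43]
t 15.72 tcp [0.519  0.0599 0.0912] yaw 105.3 tiltz [0.0003 0.0001] local shift [-0.0026  0.0103  0.0002] rot [ 0.      0.0003 -0.    ] F [-0.06  0.5  -1.11] w 0.0235
r 0.1295 th 0.1711 Fh 0.5
F radial 0.5 tang(front+) -0.02
rod@52 [314.8 267.3] tip [314.8 273.1]
```

View pics/s15.png

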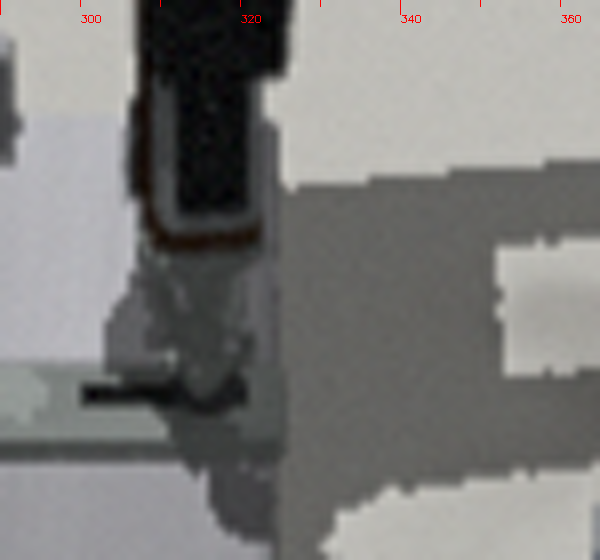

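Call:
carry_out(
  deltas=[
    [255, [0, 0, 0], [0, 0, 0]],
    [255, [0, 0, -0.004], [0, 0, 0]],
    [255, [0, 0, -0.006], [0, 0, 0]],
    [255, [0, 0, -0.006], [0, 0, 0]],
    [255, [0, 0, -0.006], [0, 0, 0]],
    [255, [0, 0, -0.008], [0, 0, 0]],
    [255, [0, 0, -0.01], [0, 0, 0]],
    [255, [0, 0, -0.01], [0, 0, 0]],
    [255, [0, 0, -0.01], [0, 0, 0]],
    [255, [0, 0, 0], [0, 0, 0]],
  ],
)

```text
time_s: 16.6
tcp_pos: [0.5202, 0.0599, 0.1537]
eef_rot: [-0.133, 0.991, -0.0, 0.002]
ft_force: [1.5, 0.3, -0.8]
width: 0.0234
```

```bash
python3 st.py 16 .14 .16; python3 ov.py 16 .0197 .178
```

```text
t 16.6 tcp [0.5202 0.0599 0.1537] yaw 105.31 tiltz [0.0036 0.0004] local shift [-0.0011  0.0106  0.0627] rot [-0.0006  0.0036  0.    ] F [ 1.46  0.29 -0.81] w 0.0234
r 0.1293 th 0.1617 Fh 1.49
F radial 0.05 tang(front+) -1.49
rod@52 [314.1 267.3] tip [313.7 241.5]
ring [315.3 267.4]
bend [314.9 263. ]
leg in [310.6 263.1]
leg tip [310.4 260.3]
flare [309.  259.7]
shank out [319.1 262.3]
shank in [318.2 253.4]
```

View pics/s16.png

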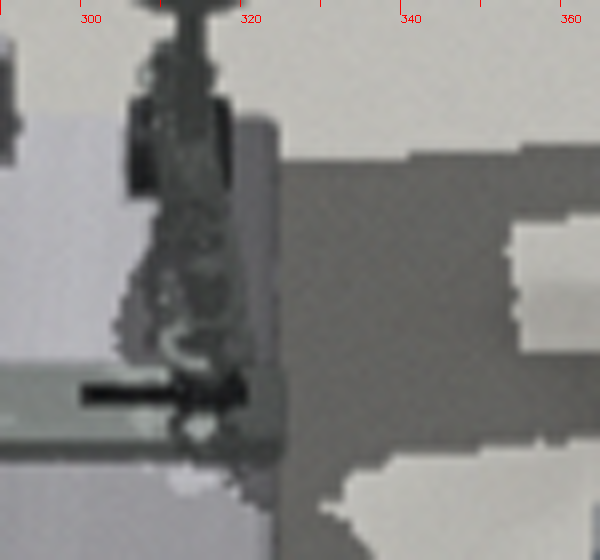

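View pics/s16b.png

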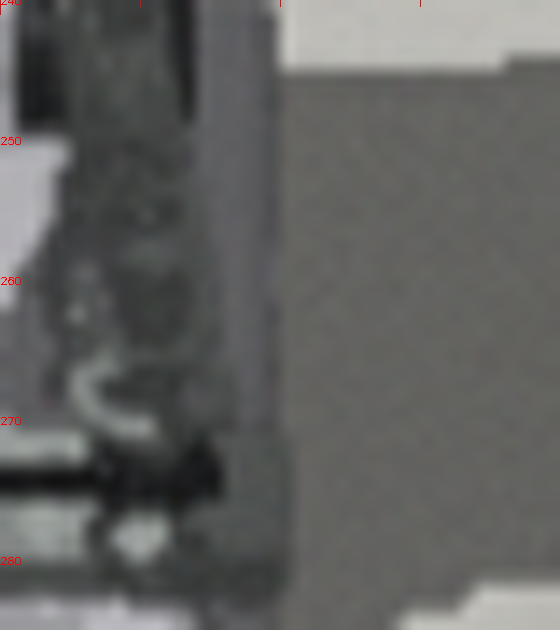

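Call:
carry_out(
  deltas=[
    [255, [-0.0035, 0.019, 0], [0, 0, 0]],
    [255, [-0.0035, 0.019, 0], [0, 0, 0]],
    [255, [-0.0035, 0.019, 0], [0, 0, 0]],
    [255, [-0.0035, 0.019, 0], [0, 0, 0]],
    [255, [-0.0035, 0.019, 0], [0, 0, 0]],
    [255, [-0.0035, 0.019, 0], [0, 0, 0]],
    [255, [-0.0035, 0.019, 0], [0, 0, 0]],
    [255, [-0.0035, 0.019, 0], [0, 0, 0]],
    [255, [-0.0035, 0.019, 0], [0, 0, 0]],
    [255, [0, 0, 0], [0, 0, 0]],
  ],
)

```text
time_s: 17.48
tcp_pos: [0.5037, 0.2357, 0.1508]
eef_rot: [-0.134, 0.991, 0.0, 0.0]
ft_force: [0.3, -0.3, 0.1]
width: 0.0234
```

Call:
carry_out(
  deltas=[
    [255, [0, 0, 0], [0, 0, 0.12]],
    [255, [0, 0, 0], [0, 0, 0.12]],
    [255, [0, 0, 0], [0, 0, 0.12]],
    [255, [0, 0, 0], [0, 0, 0.12]],
    [255, [0, 0, 0], [0, 0, 0.12]],
    [255, [0, 0, 0], [0, 0, 0.12]],
    [255, [0, 0, 0], [0, 0, 0.12]],
    [255, [0, 0, 0], [0, 0, 0]],
    [255, [0, 0, 0], [0, 0, 0]],
  ],
)

```text
time_s: 18.23
tcp_pos: [0.5039, 0.2325, 0.1509]
eef_rot: [0.281, 0.96, -0.0, -0.0]
ft_force: [-0.0, -0.6, -1.7]
width: 0.0236
```

```bash
python3 - <<'E'
from h import *;from station import robot
plan(robot.observe(),[.5057,.2333,.150],57.2)
f=robot.grab_frame("side");crop(f,270,240,80,110,6,"pics/s17.png");np.savez("side17.npz",**f)
crop(f,295,225,40,55,11,"pics/s17b.png")
E
```

```text
t 18.23 tcp [0.5039 0.2325 0.1509] yaw 57.39 tiltz [-0.0005 -0.0004] local shift [-0.0011  0.0016  0.0009] rot [-0.0006 -0.0002  0.0032] F [-0.02 -0.64 -1.72] w 0.0236
```

View pics/s17.png

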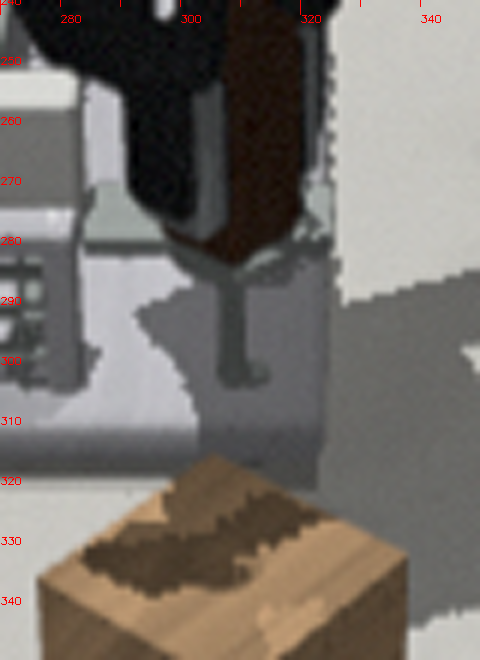

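Call:
carry_out(
  deltas=[
    [255, [-0.0011, 0.0016, 0], [0, 0, 0.003]],
    [255, [0, 0, 0.01], [0, 0, 0]],
    [255, [0, 0, 0.01], [0, 0, 0]],
    [255, [0, 0, 0.01], [0, 0, 0]],
    [255, [0, 0, 0.01], [0, 0, 0]],
    [255, [0, 0, 0], [0, 0, 0]],
    [255, [0, 0, 0], [0, 0, 0]],
  ],
)

```text
time_s: 18.87
tcp_pos: [0.5051, 0.2335, 0.11]
eef_rot: [0.284, 0.959, -0.001, -0.001]
ft_force: [0.3, 0.0, -1.1]
width: 0.0238
```

```bash
python3 - <<'E'
from h import *;from station import robot
plan(robot.observe(),[.5057,.2333,.065],57.2)
f=robot.grab_frame("side");crop(f,270,240,80,110,6,"pics/s18.png");np.savez("side18.npz",**f)
E
```

```text
t 18.87 tcp [0.5051 0.2335 0.11  ] yaw 57.03 tiltz [-0.0021 -0.001 ] local shift [-0.0007  0.0003  0.045 ] rot [-0.002  -0.0012 -0.003 ] F [ 0.28  0.04 -1.14] w 0.0238
```

View pics/s18.png

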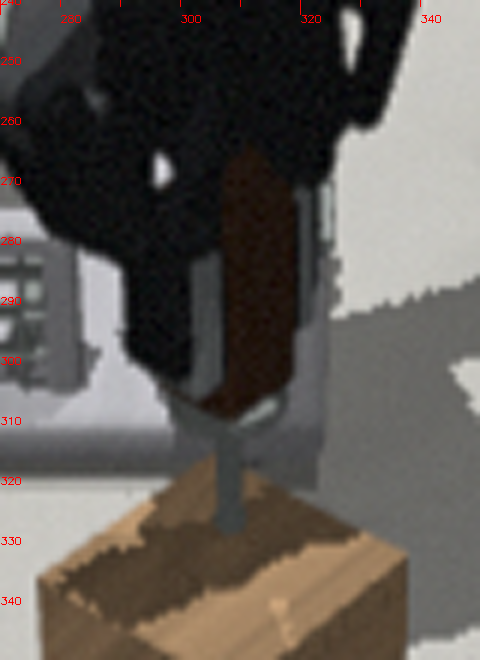

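Call:
carry_out(
  deltas=[
    [255, [-0.0005, 0, 0.005], [0, 0, 0]],
    [255, [0, 0, 0.005], [0, 0, 0]],
    [255, [0, 0, 0.006], [0, 0, 0]],
    [255, [0, 0, 0.006], [0, 0, 0]],
    [255, [0, 0, 0], [0, 0, 0]],
  ],
)

```text
time_s: 19.33
tcp_pos: [0.5055, 0.2332, 0.0878]
eef_rot: [0.284, 0.959, -0.001, -0.001]
ft_force: [0.3, -0.3, -1.0]
width: 0.0235
```

```bash
python3 - <<'E'
from h import *;from station import robot
plan(robot.observe(),[.5057,.2333,.065],57.2)
E
```

```text
t 19.33 tcp [0.5055 0.2332 0.0878] yaw 57.01 tiltz [-0.0017 -0.0008] local shift [-0.0002  0.0003  0.0228] rot [-0.0016 -0.001  -0.0033] F [ 0.33 -0.26 -0.97] w 0.0235
```

No resistance, in the hole. On to the bottom.

Call:
carry_out(
  deltas=[
    [255, [0, 0, 0.006], [0, 0, 0]],
    [255, [0, 0, 0.006], [0, 0, 0]],
    [255, [0, 0, 0.005], [0, 0, 0]],
    [255, [0, 0, 0.003], [0, 0, 0]],
    [255, [0, 0, 0.0015], [0, 0, 0]],
    [255, [0, 0, 0], [0, 0, 0]],
    [255, [0, 0, 0], [0, 0, 0]],
  ],
)

```text
time_s: 19.92
tcp_pos: [0.5063, 0.2335, 0.0677]
eef_rot: [0.284, 0.959, -0.0, -0.0]
ft_force: [-1.0, 0.2, -0.3]
width: 0.0234
```

```bash
python3 - <<'E'
from h import *;from station import robot
plan(robot.observe(),[.5057,.2333,.065],57.2)
f=robot.grab_frame("side");crop(f,260,260,100,120,5,"pics/s19.png")
E
```

```text
t 19.92 tcp [0.5063 0.2335 0.0677] yaw 57.01 tiltz [-0.0001 -0.    ] local shift [ 0.0004 -0.0005  0.0027] rot [-0.0001 -0.     -0.0033] F [-0.95  0.18 -0.32] w 0.0234
```

View pics/s19.png

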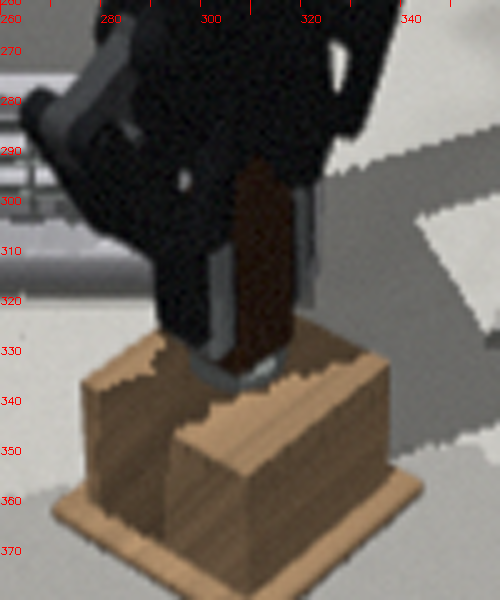

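Down another 2.5 mm until it touches.

Call:
carry_out(
  deltas=[
    [255, [0, 0, 0.001], [0, 0, 0]],
    [255, [0, 0, 0.001], [0, 0, 0]],
    [255, [0, 0, 0.0005], [0, 0, 0]],
    [255, [0, 0, 0], [0, 0, 0]],
    [255, [0, 0, 0], [0, 0, 0]],
  ],
)

```text
time_s: 20.38
tcp_pos: [0.5062, 0.2335, 0.0652]
eef_rot: [0.284, 0.959, -0.0, -0.0]
ft_force: [-0.6, 0.3, -1.1]
width: 0.0236
```

```bash
python3 - <<'E'
from h import *;from station import robot
plan(robot.observe(),[.5057,.2333,.065],57.2)
E
```

```text
t 20.38 tcp [0.5062 0.2335 0.0652] yaw 57.01 tiltz [-0. -0.] local shift [ 0.0003 -0.0005  0.0002] rot [-0.     -0.     -0.0033] F [-0.61  0.31 -1.11] w 0.0236
```

Call:
carry_out(
  deltas=[
    [255, [0, 0, 0.0005], [0, 0, 0]],
    [255, [0, 0, 0.0005], [0, 0, 0]],
    [255, [0, 0, 0], [0, 0, 0]],
  ],
)

```text
time_s: 20.63
tcp_pos: [0.5063, 0.2335, 0.065]
eef_rot: [0.284, 0.959, 0.0, 0.0]
ft_force: [-3.2, -1.6, 9.3]
width: 0.0231
```

Call:
carry_out(
  deltas=[
    [190, [0, 0, -0.0005], [0, 0, 0]],
    [170, [0, 0, 0], [0, 0, 0]],
    [150, [0, 0, 0], [0, 0, 0]],
    [120, [0, 0, 0], [0, 0, 0]],
    [80, [0, 0, 0], [0, 0, 0]],
    [30, [0, 0, 0], [0, 0, 0]],
    [0, [0, 0, 0], [0, 0, 0]],
    [0, [0, 0, 0], [0, 0, 0]],
    [0, [0, 0, 0], [0, 0, 0]],
    [0, [0, 0, 0], [0, 0, 0]],
  ],
)

```text
time_s: 21.47
tcp_pos: [0.5062, 0.2335, 0.0647]
eef_rot: [0.284, 0.959, -0.0, -0.0]
ft_force: [0.2, 0.3, 0.1]
width: 0.0854
```

```bash
python3 - <<'E'
from h import *;from station import robot
plan(robot.observe(),[.5057,.2333,.2],57.2)
f=robot.grab_frame("side");crop(f,260,250,100,120,5,"pics/s20.png")
E
```

```text
t 21.47 tcp [0.5062 0.2335 0.0647] yaw 57.01 tiltz [-0. -0.] local shift [ 0.0003 -0.0005 -0.1353] rot [-0.     -0.     -0.0033] F [0.22 0.32 0.09] w 0.0854
```

View pics/s20.png

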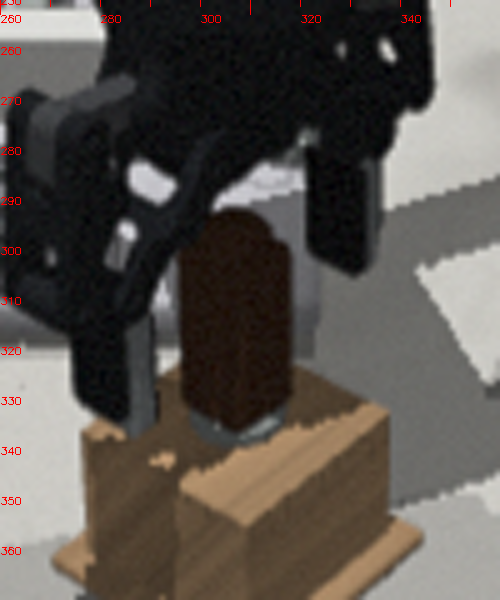

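The puller stands upright and released at (307, 290–338), with clear finger gaps on both sides. Rising and retreating.

Call:
carry_out(
  deltas=[
    [0, [0, 0, -0.01], [0, 0, 0]],
    [0, [0, 0, -0.02], [0, 0, 0]],
    [0, [0, 0, -0.03], [0, 0, 0]],
    [0, [0, 0, -0.03], [0, 0, 0]],
    [0, [0, 0, -0.03], [0, 0, 0]],
    [0, [0, 0, -0.03], [0, 0, 0]],
    [0, [0.01, 0.02, 0], [0, 0, 0]],
    [0, [0.02, 0.025, 0], [0, 0, 0]],
    [0, [0.025, 0.025, 0], [0, 0, 0]],
    [0, [0.025, 0.025, 0], [0, 0, 0]],
    [0, [0.025, 0.025, 0], [0, 0, 0]],
    [0, [0.025, 0.025, 0], [0, 0, 0]],
  ],
)

```text
time_s: 22.52
tcp_pos: [0.4756, 0.4274, 0.2157]
eef_rot: [0.284, 0.959, 0.0, 0.0]
ft_force: [2.0, 0.2, -0.3]
width: 0.0852
```

```bash
python3 - <<'E'
from h import *;from station import robot
plan(robot.observe(),[.184,.597,.23])
f=robot.grab_frame("top");cv2.imwrite("pics/t21.png",f["img"])
E
```

```text
t 22.52 tcp [0.4756 0.4274 0.2157] yaw 57.0 tiltz [0.0004 0.0004] local shift [ 0.3369 -0.0166 -0.0144] rot [ 0.0005  0.0002 -0.    ] F [ 2.04  0.17 -0.27] w 0.0852
```

View pics/t21.png

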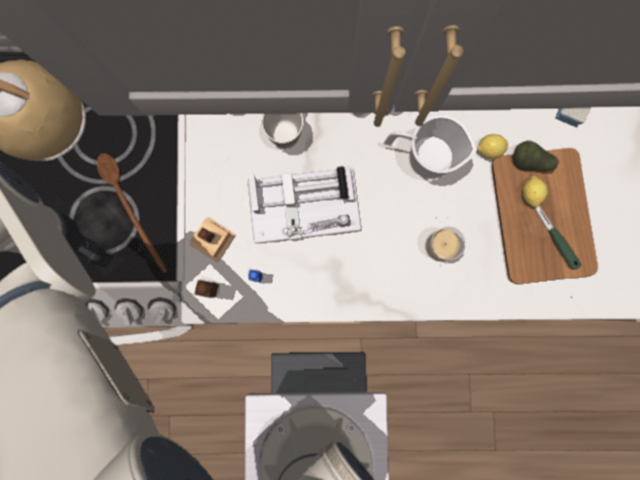

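```bash
python3 - <<'E'
from h import *;from station import robot
b=robot.grab_frame("top");a=robot.grab_frame("side");R=b["range_z"]
crop(b,270,195,95,65,8,"pics/t22.png");crop(a,260,215,120,140,4,"pics/s22.png")
for v in range(222,242):
    r=""
    for u in range(280,325):
        O,d=ray(b,u,v);z=(O+d*R[v,u])[2]*1000
        r+="%3d"%z if 45<z<75 else "  ."
    print(v,r)
b0=load("top0.npz")
z0=b0["range_z"][225:243,192:225];z1=R[225:243,192:225]
def c(z,f):
    L=[]
    for j in range(z.shape[0]):
        for i in range(z.shape[1]):
            O,d=ray(f,192+i,225+j);P=O+d*z[j,i]
            if .10<P[2]<.13: L.append(P)
    return len(L),np.mean(L,0).round(4)
print(c(z0,b0),c(z1,b)); print(robot.observe()["qvel"].round(3))
d=cv2.absdiff(b["img"][225:268,425:468],b0["img"][225:268,425:468]);print("candle diff",d.mean())
E
```

```text
222   .  .  .  .  .  .  .  .  .  .  .  .  .  .  .  .  .  .  .  .  .  .  .  .  .  .  .  .  .  .  .  .  .  .  . 61  . 56 57 60 52 60 45 59  .
223   .  .  .  .  .  .  .  .  .  .  .  .  .  .  .  .  .  .  .  .  .  .  .  .  .  .  .  .  .  . 54  . 55 58 49 52 47 61 52 58 47 65 48 59 46
224   .  .  .  .  .  .  .  .  .  .  .  .  .  .  .  .  .  .  .  .  .  .  .  .  .  .  .  .  .  . 59  . 55  . 59 60 49 60 48 58 56 64 48 61 47
225   .  .  .  .  .  .  .  .  .  .  .  .  .  .  . 52 57 53 55  .  .  .  .  .  .  .  .  .  .  . 57 46 58 45 59  . 64 62 46 57 59 60 61 62  .
226   .  .  .  .  .  .  .  .  .  .  .  . 55 58 54 58 53 57  .  .  .  .  .  .  .  .  .  .  .  . 62 48 57  . 61  . 60 49 57 59 59 57 58 54  .
227   .  .  .  . 57 56 52 57 54 54  . 55 55 51  .  .  .  .  .  .  .  .  .  .  .  .  .  .  . 49 65  . 57  . 58 47 60 48 55 56 58 51 49 49  .
228   .  .  . 56 56 52  .  . 54 55 52 54 62 64  .  .  .  .  .  .  .  .  .  .  .  .  .  .  . 52 55  . 59  . 56 50 48  .  .  .  .  .  .  .  .
229   .  .  . 56 52  .  .  .  . 55 54 52 66 65 66  .  .  .  .  .  .  .  .  .  .  .  .  . 50 54 56  . 53  .  .  .  .  .  
[... 1151 characters left out ...]
 .  .  .  .  .  .  .  .  .  .  .  .  .  .  .  .  .  .  .  .  .  .  .  .  .  .  .  .  .  .  .  .  .  .  .  .  .  .  .  .  .  .  .
239   .  .  .  .  .  .  .  .  .  .  .  .  .  .  .  .  .  .  .  .  .  .  .  .  .  .  .  .  .  .  .  .  .  .  .  .  .  .  .  .  .  .  .  .  .
240   .  .  .  .  .  .  .  .  .  .  .  .  .  .  .  .  .  .  .  .  .  .  .  .  .  .  .  .  .  .  .  .  .  .  .  .  .  .  .  .  .  .  .  .  .
241   .  .  .  .  .  .  .  .  .  .  .  .  .  .  .  .  .  .  .  .  .  .  .  .  .  .  .  .  .  .  .  .  .  .  .  .  .  .  .  .  .  .  .  .  .
(128, array([0.5057, 0.2332, 0.1134])) (128, array([0.5052, 0.2317, 0.1132]))
[-0.045 -0.017  0.038 -0.017  0.004 -0.017]
candle diff 4.619253650621958
```

View pics/t22.png

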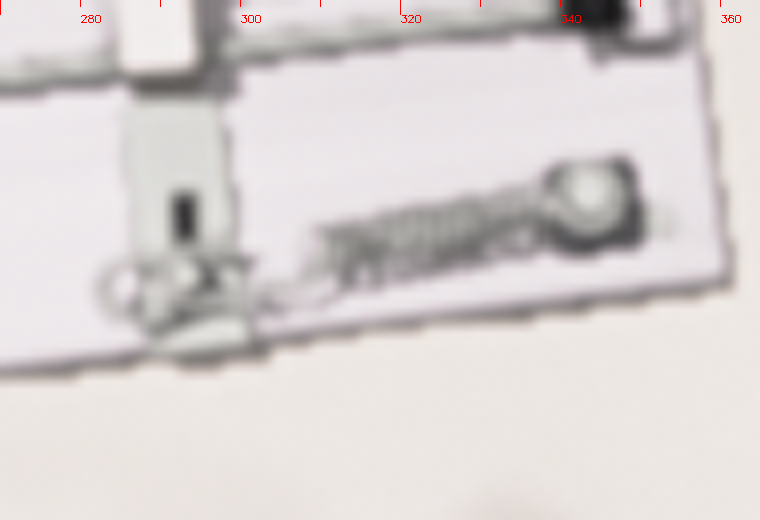

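View pics/s22.png

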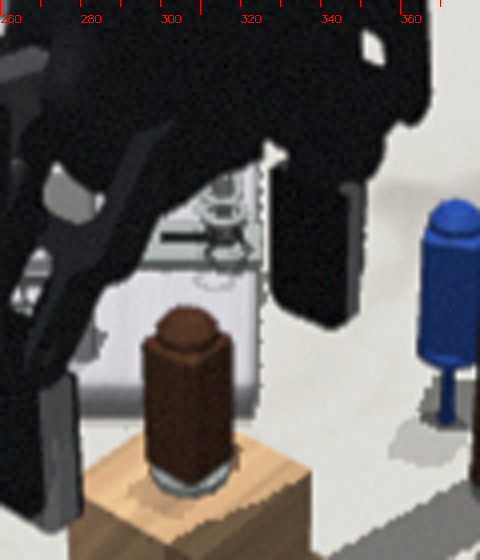

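Call:
carry_out(
  deltas=[
    [0, [0, 0, 0], [0, 0, 0]],
    [0, [0, 0, 0], [0, 0, 0]],
    [0, [0, 0, 0], [0, 0, 0]],
    [0, [0, 0, 0], [0, 0, 0]],
  ],
)

```text
time_s: 23.0
tcp_pos: [0.4766, 0.4249, 0.2149]
eef_rot: [0.285, 0.959, -0.0, 0.0]
ft_force: [0.2, 0.2, 0.2]
width: 0.0853
```

```bash
python3 - <<'E'
from h import *;from station import robot
b=robot.grab_frame("top");r=onplane(b,286.6,230.9,.052);d=r[:2]-[.541,-.0677];print(np.hypot(*d),np.arctan2(-d[0],d[1])-.102)
robot.close_job()
E
```

```text
0.12954313139502452 0.07950667200243482
the job is handed in; nothing more can be done
```

The spring is back on the anchor post, the puller is back in its stand, and the job was handed in at about 23 s. The interface reports no verdict.

**Hooking:** I used the small brown puller from the stand, leaving the blue and the large brown ones alone. I drew the spring out to about 43 mm, judged from the arm position and an 11 N pull. The shank met the post at roughly 2 N, and I eased it back in 1–2 mm steps until the puller carried no load.

**Last checks:**
- **Spring:** the top camera's depth image shows the post in the bend. From the ring's position, the stretch is about 19.5 mm and the swivel about 0.08 rad, which means about 5 N on the post.
- **Puller:** it is released, upright and seated in its stand. Its handle is within about 1.5 mm of where it started.
- **Candle and arm:** the candle looks unmoved in the top view. The arm was clear of everything when I handed in.

**Where measurements disagreed:** the shank touched the post about 2 mm later than the camera estimate predicted. Readings of the stretch near its peak ranged from about 40 to 45 mm because the force signal was noisy. All of them were below the 52 mm limit.

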